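Mix the sample bottles and line them up for inspection

ROBOT

A 6-joint arm with a two-finger parallel gripper is mounted at the origin on the work surface. World frame = base frame: x ahead of the robot, y to its left, z up, the work surface at z = 0. Lengths are in mm, angles in degrees, forces in N, time in s.
With the tool pointing down it reaches from about 375 to 900 mm from the base axis. Payload 3.1 kg.
Tool frame: the origin (TCP) lies on the centre line of the jaws, within the pads' length; the fingertips stand 11 mm ahead of it and the grasp point (between the pads) lies 8 mm behind it (arm.tips_ahead is the distance from the TCP to the fingertips, in mm); x points along the fingers, z is the direction in which the jaws open and shut, and the axes are right-handed (so a half turn about x gives the same grasp; the last joint's range is limited). The gripper opens to 87 mm and grips with 3 to 60 N. Pads are 19 mm wide; open, the fingers measure 117 mm over their backs; the gripper's body (75 mm by 190 mm) begins 51 mm behind the grasp point.
Start: joints at [63.856, 30.224, 82.088, -0, 67.689, -10.227], TCP at [171.36, 601.026, 233.548] pointing down, gripper open.
Joint ranges: [-176.69, 176.69], [-43.24, 126.21], [12.49, 139.97], [-82, 262], [0, 151.66], [-163.58, 163.58]. Speed limits (degrees/s): [159.86, 159.86, 180, 180, 180, 180].

INTERFACE

Orientations are given as [roll, pitch, yaw] about the fixed x, y, z axes, in that order (R = Rz(yaw) Ry(pitch) Rx(roll)).
In Python, from rig import arm gives the robot as it stands.
- The arm moves only by the tool step_arm, never from a script. Its argument "motion" is a list of rows, each a list of 7 numbers: the turn, a rotation vector about the tool's x, y, z in degrees, then the shift along the tool's x, y, z in mm, then the opening, from -1 (shut) to 1 (fully open), so that 0 is half open. In form: [[ax, ay, az, dx, dy, dz, hand], ...]. A call has 1 to 20 rows; each row shifts and turns the commanded pose from where the row before left it, along the tool's axes as they then stand; what a row does not reach is not made up. A row lasts 1/8 s, in which the tool goes at most 62.5 mm and 10.7 degrees, less where a joint would pass 70% of its speed; a pose out of reach is approached as far as the arm can. A call with a gripper value outside its range is refused whole. The fingers move at their own pace and stop on an object; "squeeze" is the grip in N (left out, the last holds). Time passes only in rows, so rows that do not move let the fingers close. It gives the time, the measured TCP pose, the force and the opening at its end, in the units of the state.
- arm.get_state(): the state, without advancing time (a new reading comes with each control period).
- arm.camera(name): name is "side" or "top" or "wrist"; returns a dict with "color" (480x640x3 uint8, red, green, blue), "K" (3x3 intrinsics, pixels), "camera_from_world" (4x4, takes a point from world to camera coordinates). Camera axes: x right, y down, z forward; pixel columns grow to the right and rows downward; lengths in mm; the calibration is good to about 2 mm. A picture is of the moment at which its call begins. There is no depth.
- arm.close_job(): hands the job in, once; it reports no verdict.
The state is a dict: "clock": time; "joint_pos": joint angles; "joint_vel": joint speeds; "joint_torque": joint torques, N m; "eef_pos": TCP position; "ee_rot": TCP orientation; "force": force on the tool from outside, world axes, zero at the start; "torque": the same for the moment, N m; "grip_width": finger opening in mm.
Only numpy, scipy, OpenCV 4.12 (cv2) and the standard library are available. Lean on these libraries where they do the work, as an engineer would, in place of code of your own. Each camera call takes 0.05 s, during which the arm holds its last target.

TASK

First lift the steel canister by its handle off the white stand and set it down upright on the round cork mat. Then mix the sample bottles that are there, one after another in the order of their caps white, yellow, red, black (some may be missing): press each upright onto the middle of the mixer's sprung head until the head is fully depressed, and keep it down for a second. Every mixed bottle must finally stand upright on the white stand, and the wash bottle, vial rack and blue box must be left where they are.

Things in the scene. Friction and masses are not known exactly. Their poses are not given: they have to be found in the camera images.
- mixer: blue vortex mixer, fixed, a box 150 (x) x 120 (y) x 91 mm high with a round head on top; origin under its centre on the bench
- mixer_head (a point): centre of the top face of the mixer's sprung head when it is up: 130 mm above the bench, over the mixer's centre; does not move with the head. The head is a flat black rubber disc, 80 mm across, with an orange edge; it goes straight down
- pad (a joint): how far the mixer's sprung head is pressed down, m: 0 up, 0.012 fully depressed (about 12 N; it does not sink under a bottle's own weight and springs back when let go)
- stand: low white inspection stand, fixed, a plate 240 x 240 mm on four legs, its top 50 mm above the bench; origin under its centre on the bench, x and y along its edges
- stand_top (a point): centre of the stand's top face, axes as the stand's
- mat: round cork mat, fixed, 130 mm across and 4 mm thick; origin under its centre on the bench
- canister: closed steel canister with a yellow band, 94 mm across, 103 mm high, 0.45 kg; over it an arched handle whose black grip bar runs along the canister's y, 84 mm long, 16 mm wide (x), 16 mm high, its centre 155 mm above the canister's underside, 52 mm clear above the lid; origin at the centre of the underside, z up. It starts on the stand
- bottle_white: squat amber sample bottle with a white cap, 105 mm high, with a heavy foot: body 72 mm across up to 54 mm, then a round cap 48 mm across from 62 to 105 mm, to be held by the cap; 0.22 kg; origin at the centre of the underside, z up; absent in some runs
- bottle_yellow: squat amber sample bottle with a yellow cap, 105 mm high, with a heavy foot: body 72 mm across up to 54 mm, then a round cap 48 mm across from 62 to 105 mm, to be held by the cap; 0.22 kg; origin at the centre of the underside, z up; absent in some runs
- bottle_red: squat amber sample bottle with a red cap, 105 mm high, with a heavy foot: body 72 mm across up to 54 mm, then a round cap 48 mm across from 62 to 105 mm, to be held by the cap; 0.22 kg; origin at the centre of the underside, z up; absent in some runs
- bottle_black: squat amber sample bottle with a black cap, 105 mm high, with a heavy foot: body 72 mm across up to 54 mm, then a round cap 48 mm across from 62 to 105 mm, to be held by the cap; 0.22 kg; origin at the centre of the underside, z up; absent in some runs
- wash_bottle: bystander: white bottle with a blue cap, 64 mm across, 150 mm high; origin under its centre
- vial_rack: bystander: white rack of small vials, 70 x 160 mm, 58 mm high; origin under its centre
- column_box: bystander: long blue box, 260 x 70 x 40 mm; origin under its centre
Things that resemble listed ones, but are neither listed nor needed, are in the scene too. Leave any purple look-alike of the bottle_black alone.

How it is judged (in metres and radians):
On the way, in this order (a step that is already met when the one before it is completed fails the run):
1. the canister stands on the cork mat, let go (horizontal distance between canister and mat below 0.03 m and height (world z) of canister below 0.012 m and angle between canister's own z axis and vertical below 0.1 rad and linear speed of canister below 0.02 m/s and contact force between canister and the fingers below 0.2 N), for 0.2 s.
2. the bottle with the white cap is pressed down on the mixer's head until it is fully depressed (if this bottle is there) (horizontal distance between bottle_white and mixer_head below 0.02 m and z of bottle_white in the frame of mixer_head below -0.0095 m and angle between bottle_white's own z axis and vertical below 0.15 rad), for 0.5 s.
3. the bottle with the yellow cap is pressed down on the mixer's head until it is fully depressed (if this bottle is there) (horizontal distance between bottle_yellow and mixer_head below 0.02 m and z of bottle_yellow in the frame of mixer_head below -0.0095 m and angle between bottle_yellow's own z axis and vertical below 0.15 rad), for 0.5 s.
4. the bottle with the red cap is pressed down on the mixer's head until it is fully depressed (if this bottle is there) (horizontal distance between bottle_red and mixer_head below 0.02 m and z of bottle_red in the frame of mixer_head below -0.0095 m and angle between bottle_red's own z axis and vertical below 0.15 rad), for 0.5 s.
5. the bottle with the black cap is pressed down on the mixer's head until it is fully depressed (if this bottle is there) (horizontal distance between bottle_black and mixer_head below 0.02 m and z of bottle_black in the frame of mixer_head below -0.0095 m and angle between bottle_black's own z axis and vertical below 0.15 rad), for 0.5 s.
At the end, for the whole second after the job is handed in: the canister stands upright on the cork mat (within 30 mm of its centre), every bottle that is there stands upright on the stand's top with its centre within 110 mm of the stand's centre along each edge direction, all at rest and released, and the mixer's head is up (horizontal distance between canister and mat below 0.03 m and height (world z) of canister below 0.012 m and angle between each of canister, bottle_white, bottle_yellow, bottle_red, bottle_black's own z axis and vertical below 0.1 rad and linear speed of canister below 0.02 m/s and value of joint pad below 0.003 m and x of bottle_white in the frame of stand_top between -0.11 and 0.11 m and y of bottle_white in the frame of stand_top between -0.11 and 0.11 m and z of bottle_white in the frame of stand_top between -0.006 and 0.006 m and linear speed of each of bottle_white, bottle_yellow, bottle_red, bottle_black below 0.03 m/s and x of bottle_yellow in the frame of stand_top between -0.11 and 0.11 m and y of bottle_yellow in the frame of stand_top between -0.11 and 0.11 m and z of bottle_yellow in the frame of stand_top between -0.006 and 0.006 m and x of bottle_red in the frame of stand_top between -0.11 and 0.11 m and y of bottle_red in the frame of stand_top between -0.11 and 0.11 m and z of bottle_red in the frame of stand_top between -0.006 and 0.006 m and x of bottle_black in the frame of stand_top between -0.11 and 0.11 m and y of bottle_black in the frame of stand_top between -0.11 and 0.11 m and z of bottle_black in the frame of stand_top between -0.006 and 0.006 m); the robot touches nothing.
It fails at once if the wash bottle is moved by more than 20 mm (distance of wash_bottle from where it was at the start of the episode above 0.02 m).
It fails at once if the vial rack is moved by more than 20 mm (distance of vial_rack from where it was at the start of the episode above 0.02 m).
It fails at once if the column box is moved by more than 20 mm (distance of column_box from where it was at the start of the episode above 0.02 m).
Of bottle_white, bottle_yellow, bottle_red, bottle_black only 3 to 4 are there at a start; the rules pass over those that are not, and their reading is None.
At some moment in a run one of bottle_white, bottle_yellow, bottle_red, bottle_black may be knocked a few centimetres aside while the robot is not near it.
It also fails if it takes over 210 s, if anything falls off the work surface, if the arm or the gripper's body presses on something with over 40 N, if the wrist force passes 120 N, or if a joint passes its speed limit or range.

## Working session

There is one attempt and no reset: what is moved stays moved. The work goes in short steps, Python scripts to look and compute and a tool call to move; the robot and the scene stay as the last step left them, time stands still between calls to the robot, and variables do not carry over. Pictures are saved under pics/ and viewed, and the job is handed in when it is done.

Besides the shell and the picture viewer there is one more tool, called after "Call:" by a JSON object that holds its "method" and its "body". step_arm: Moves the arm, as the interface text tells. Its arguments: {"type":"object","properties":{"motion":{"type":"array"},"squeeze":{"type":"number"}},"required":["motion"]}

```bash
mkdir -p pics; ls; python3 - <<'E'
from rig import arm
import cv2
print(arm.get_state())
for n in("side","top"):
    c=arm.camera(n); cv2.imwrite(f"pics/{n}0.png",c["color"][:,:,::-1]); print(n,c["K"].tolist(),c["camera_from_world"].round(4).tolist())
E
```

```text
pics
{'clock': 0.0, 'joint_pos': array([ 6.38564175e+01,  3.02786544e+01,  8.21544563e+01, -1.39743433e-03,
        6.76893915e+01, -1.02275454e+01]), 'joint_vel': array([ 0.12033534, -0.04230742,  0.13310665,  0.00069788, -0.01379723,
        0.00498329]), 'joint_torque': array([ 7.97938246e-04, -4.40037882e+01, -1.76595819e+01,  6.33594836e-02,
        5.82655391e-02, -1.84570040e-04]), 'eef_pos': array([171.0630381 , 600.41330478, 232.58566428]), 'ee_rot': array([ 170.37656964,   89.87749106, -115.53893556]), 'force': array([ 0.0731898 , -0.05221135, -0.3675852 ]), 'torque': array([ 0.00038837, -0.02450566, -0.0424089 ]), 'grip_width': 87.18423265066414}
side [[557.156958393349, 0.0, 314.0530590546211], [0.0, 557.156958393349, 238.32407804802693], [0.0, 0.0, 1.0]] [[0.7585, -0.6517, -0.0008, -404.0268], [-0.4121, -0.4786, -0.7753, 373.5449], [0.5049, 0.5884, -0.6316, 978.1096], [0.0, 0.0, 0.0, 1.0]]
top [[582.4124826017273, 0.0, 323.5297011575564], [0.0, 582.4124826017273, 231.66825965934865], [0.0, 0.0, 1.0]] [[0.0275, -0.9995, 0.014, 37.1701], [-0.9944, -0.0288, -0.1021, 594.3887], [0.1025, -0.0111, -0.9947, 1533.5876], [0.0, 0.0, 0.0, 1.0]]
```

View pics/side0.png

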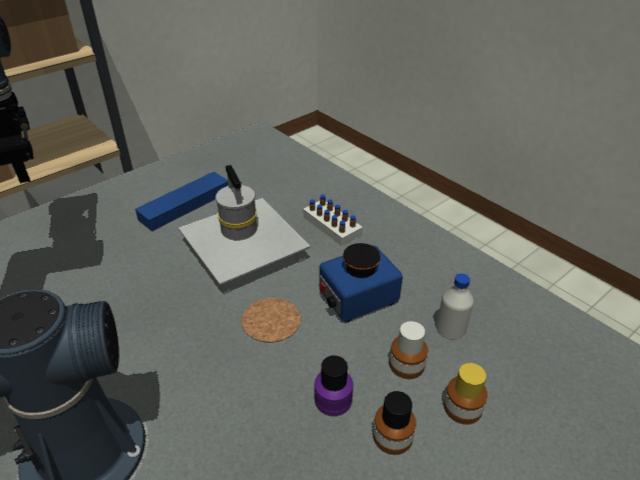

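View pics/top0.png

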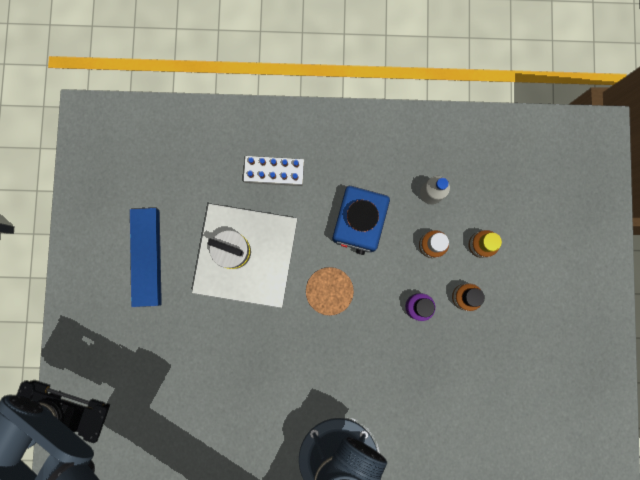

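Side and top views: white (top 437,243), yellow (487,243) and black (469,297) bottles are present and red is absent. The purple one at (421,307) is the look-alike. The canister is on the stand at about (230,248), the mat at (330,291) and the mixer head at (361,215). I'll enlarge to measure.

```bash
python3 - <<'E'
import cv2
a=cv2.imread("pics/top0.png")
def s(n,x0,y0,x1,y1,k):
    cv2.imwrite(n,cv2.resize(a[y0:y1,x0:x1],None,fx=k,fy=k,interpolation=cv2.INTER_CUBIC))
s("pics/t_a.png",185,195,305,315,5)
s("pics/t_b.png",300,180,400,320,4)
s("pics/t_c.png",400,170,510,325,4)
E
```

```text
(no output)
```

View pics/t_a.png

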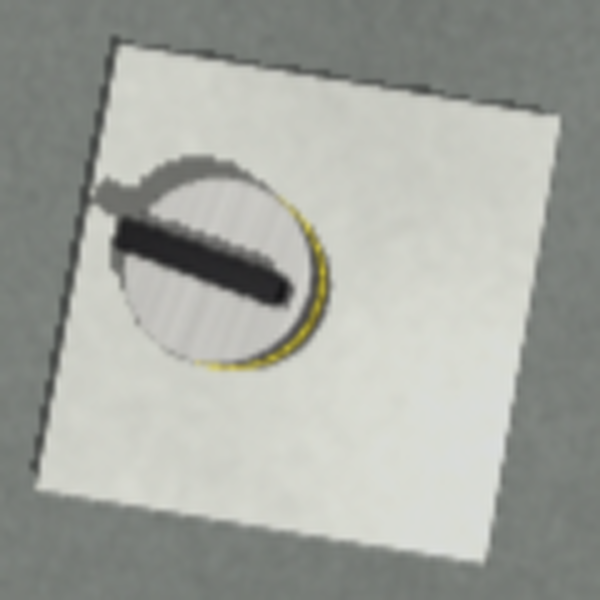

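View pics/t_b.png

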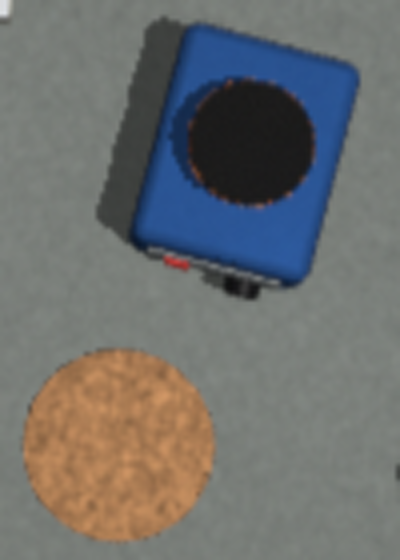

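View pics/t_c.png

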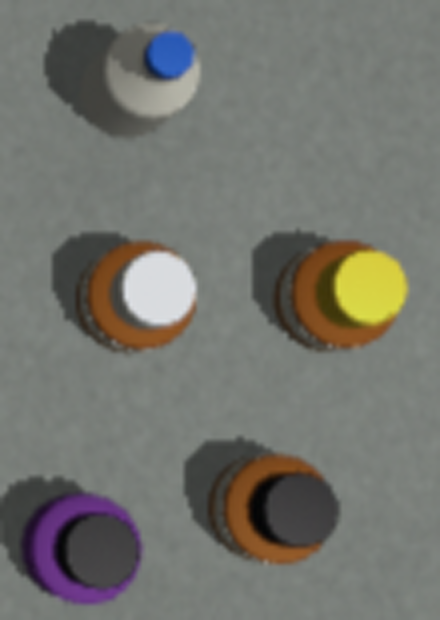

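```bash
cat > h.py <<'E'
from rig import arm
import numpy as np, cv2
from scipy.spatial.transform import Rotation as R
def back(c,uv,z):
    K,T=c["K"],c["camera_from_world"]
    d=T[:3,:3].T@np.linalg.inv(K)@np.array([uv[0],uv[1],1.]); o=-T[:3,:3].T@T[:3,3]
    return o+d*(z-o[2])/d[2]
def proj(c,p):
    q=c["camera_from_world"]@np.append(p,1.); q=c["K"]@q[:3]; return q[:2]/q[2]
def st():
    s=arm.get_state(); print("t",s["clock"].round(2) if hasattr(s["clock"],"round") else s["clock"],"pos",s["eef_pos"].round(1),"rpy",s["ee_rot"].round(2),"F",s["force"].round(1),"w",round(s["grip_width"],1),"q",s["joint_pos"].round(0)); 
    M=R.from_euler("xyz",s["ee_rot"],degrees=True).as_matrix(); print("x",M[:,0].round(3),"y",M[:,1].round(3),"z",M[:,2].round(3)); return s
def rel(target,yaw):
    """shift & turn in tool axes to go to world TCP target, tool down, jaw axis z at world angle yaw (mod 180)"""
    s=arm.get_state(); M=R.from_euler("xyz",s["ee_rot"],degrees=True).as_matrix()
    best=None
    for y in (yaw,yaw+180):
        z=np.array([np.cos(np.radians(y)),np.sin(np.radians(y)),0]); x=np.array([0,0,-1.]); 
        D=np.column_stack([x,np.cross(z,x),z]); rv=R.from_matrix(M.T@D).as_rotvec(degrees=True)
        if best is None or np.linalg.norm(rv)<np.linalg.norm(best): best=rv
    print("turn",best.round(2),"shift(old axes)",(M.T@(np.array(target)-s["eef_pos"])).round(1))
E
python3 - <<'E'
from h import *
c=arm.camera("top")
def g(n,off,k,p,z):
    uv=np.array(off)+(np.array(p)+.5)/k-.5; P=back(c,uv,z); print(n,uv.round(2),P.round(1)); return P
A=(185,195);B=(300,180);C=(400,170)
cs=[g("corner",A,5,p,50) for p in((115,42),(560,117),(486,563),(37,490))]
print("stand",np.mean(cs,0),[np.linalg.norm(cs[i]-cs[i-1]).round(1) for i in range(4)], np.degrees(np.arctan2(*(cs[0]-cs[3])[1::-1])))
g("lid",A,5,(218,271),153); g("bar",A,5,(202,262),213)
a=g("e1",A,5,(116,232),213);b=g("e2",A,5,(290,286),213);print(np.linalg.norm(a-b),np.degrees(np.arctan2(*(b-a)[1::-1])))
a=g("headL",B,4,(189,141),130);b=g("headR",B,4,(315,141),130);print("d",a[1]-b[1])
g("head",B,4,(252,141.5),130);g("mat",B,4,(118.5,445),4)
for n,p in dict(white=(158.5,288.5),yellow=(370,287.5),black=(301,510),purple=(101,551)).items(): g(n,C,4,p,105)
g("wash",C,4,(170,54),150)
# rack corners approx
for p in((244,155),(304,158),(302,185),(243,182)): print("rack",back(c,p,40).round(0))
st()
E
```

```text
corner [207.6 203. ] [658.7 364.1  50. ]
corner [296.6 218. ] [625.5 126.6  50. ]
corner [281.8 307.2] [389.6 157.7  50. ]
corner [192.  292.6] [421.  393.5  50. ]
stand [523.68546505 260.4935313   50.        ] [np.float64(239.4), np.float64(239.8), np.float64(237.9), np.float64(237.9)] -7.041317827440336
lid [228.2 248.8] [531.3 288.6 153. ]
bar [225. 247.] [531.2 287.2 213. ]
e1 [207.8 241. ] [544.3 328.3 213. ]
e2 [242.6 251.8] [521.1 245.3 213. ]
86.14022016422692 -105.60255142811195
headL [346.88 214.88] [627.1  -2.6 130. ]
headR [378.38 214.88] [629.4 -82.1 130. ]
d 79.5072976941589
head [362.62 215.  ] [627.9 -42.4 130. ]
mat [329.25 290.88] [435.5  33.8   4. ]
white [439.25 241.75] [ 568.  -241.9  105. ]
yellow [492.12 241.5 ] [ 572.6 -377.7  105. ]
black [474.88 297.12] [ 429.7 -333.5  105. ]
purple [424.88 307.38] [ 400.5 -206.7  105. ]
wash [442.12 183.12] [ 711.6 -238.6  150. ]
rack [794. 274.  40.]
rack [791. 112.  40.]
rack [717. 115.  40.]
rack [720. 274.  40.]
t 0.15 pos [171.1 600.6 232.8] rpy [ 171.43   89.9  -114.49] F [-0.6  0.2  0.3] w 86.9 q [ 64.  30.  82.  -0.  68. -10.]
x [-0.001 -0.002 -1.   ] y [-0.962  0.274  0.   ] z [ 0.274  0.962 -0.002]
```

```bash
python3 - <<'E'
from h import *
rel((531,288,290),-15.6)
E
```

```text
turn [ 8.969e+01 -9.000e-02  6.000e-02] shift(old axes) [ -57.  -431.8 -202. ]
```

Call:
{"method": "step_arm", "body": {"motion": [[0, 0, 0, -28.5, 0, 0, 1], [0, 0, 0, -28.5, 0, 0, 1], [0, 0, 0, 0, -15, -7, 1], [0, 0, 0, 0, -30, -14, 1], [0, 0, 0, 0, -36, -17, 1], [0, 0, 0, 0, -36, -17, 1], [0, 0, 0, 0, -36, -17, 1], [0, 0, 0, 0, -36, -17, 1], [0, 0, 0, 0, -36, -17, 1], [0, 0, 0, 0, -36, -17, 1], [0, 0, 0, 0, -36, -17, 1], [0, 0, 0, 0, -36, -17, 1], [0, 0, 0, 0, -36, -17, 1], [0, 0, 0, 0, -30, -14, 1], [0, 0, 0, 0, -22, -10, 1], [0, 0, 0, 0, -11, -4, 1], [0, 0, 0, 0, 0, 0, 1]], "squeeze": 40}}

```text
clock: 2.28
eef_pos: [531.4, 288.0, 290.1]
ee_rot: [102.5, 89.9, 176.5]
force: [-0.1, 0.1, -0.6]
grip_width: 87.2
```

Call:
{"method": "step_arm", "body": {"motion": [[5, 0, 0, 0, 0, 0, 1], [9, 0, 0, 0, 0, 0, 1], [9.5, 0, 0, 0, 0, 0, 1], [9.5, 0, 0, 0, 0, 0, 1], [9.5, 0, 0, 0, 0, 0, 1], [9.5, 0, 0, 0, 0, 0, 1], [9.5, 0, 0, 0, 0, 0, 1], [9.5, 0, 0, 0, 0, 0, 1], [9.5, 0, 0, 0, 0, 0, 1], [6, 0, 0, 0, 0, 0, 1], [3.2, 0, 0, 0, 0, 0, 1], [0, 0, 0, 0, 0, 0, 1], [0, 0, 0, 0, 0, 0, 1]]}}

```text
clock: 3.9
eef_pos: [530.8, 288.9, 290.6]
ee_rot: [173.5, 90.0, 158.0]
force: [-0.8, 0.4, 0.7]
grip_width: 87.2
```

```bash
python3 - <<'E'
from h import *
st()
rel((531,288,197),-15.6)
c=arm.camera("wrist"); cv2.imwrite("pics/w1.png",c["color"][:,:,::-1])
print(proj(c,(531.2,288,213)),proj(c,(544.3,328.3,213)),proj(c,(521.1,245.3,213)))
E
```

```text
t 3.9 pos [530.8 288.9 290.6] rpy [173.52  89.98 158.01] F [-0.8  0.4  0.7] w 87.2 q [18. 25. 81.  0. 73. 33.]
x [-0.  0. -1.] y [0.267 0.964 0.   ] z [ 0.964 -0.267 -0.   ]
turn [ 0.09 -0.02 -0.  ] shift(old axes) [93.6 -0.8  0.5]
[319.03924648 256.59644597] [322.38242539 187.23909299] [321.5427418 321.4492481]
```

View pics/w1.png

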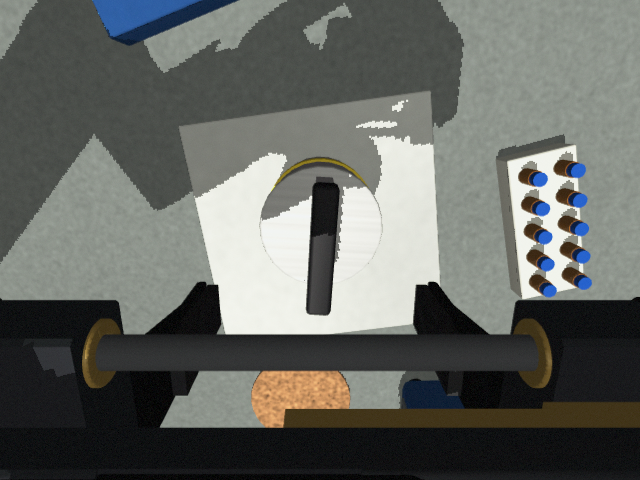

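Wrist view: the grip bar runs (326,187) to (318,312) and is centred between the fingers, with the rack well clear on the right.

```bash
python3 - <<'E'
from h import *
c=arm.camera("wrist")
a=back(c,(326,185),213);b=back(c,(318,313),213);print(a,b,(a+b)/2,np.degrees(np.arctan2(*(a-b)[1::-1])))
print(back(c,(321,221),153))
E
```

```text
[546.84735887 328.83591583 213.        ] [520.67113504 251.51218594 213.        ] [533.75924696 290.17405089 213.        ] 71.29761651602432
[534.99190883 294.38092108 153.        ]
```

Call:
{"method": "step_arm", "body": {"motion": [[2.5, 0, 0, 0, 1.5, 1, 1], [0, 0, 0, 15, 0, 0, 1], [0, 0, 0, 20, 0, 0, 1], [0, 0, 0, 20, 0, 0, 1], [0, 0, 0, 18, 0, 0, 1], [0, 0, 0, 13, 0, 0, 1], [0, 0, 0, 8, 0, 0, 1], [0, 0, 0, 0, 0, 0, 1], [0, 0, 0, 0, 0, 0, -1], [0, 0, 0, 0, 0, 0, -1], [0, 0, 0, 0, 0, 0, -1], [0, 0, 0, 0, 0, 0, -1], [0, 0, 0, 0, 0, 0, -1], [0, 0, 0, 0, 0, 0, -1], [0, 0, 0, 0, 0, 0, -1], [0, 0, 0, 0, 0, 0, -1]], "squeeze": 50}}

```text
clock: 6.0
eef_pos: [533.1, 289.5, 196.6]
ee_rot: [14.9, 90.0, -3.2]
force: [0.9, -0.2, -3.4]
grip_width: 15.4
```

Call:
{"method": "step_arm", "body": {"motion": [[0, 0, 0, -8, 0, 0, -1], [0, 0, 0, -15, 0, 0, -1], [0, 0, 0, -20, 0, 0, -1], [0, 0, 0, -20, 0, 0, -1], [0, 0, 0, -10, 0, 0, -1], [0, 0, 0, 0, 0, 0, -1]]}}

```text
clock: 6.75
eef_pos: [533.1, 289.7, 270.6]
ee_rot: [38.7, 89.9, 20.5]
force: [-0.5, 1.1, -2.8]
grip_width: 15.7
```

```bash
python3 - <<'E'
from h import *
st()
rel((435.5,34,220),-18.7)
c=arm.camera("side"); cv2.imwrite("pics/s1.png",c["color"][:,:,::-1])
E
```

```text
t 6.75 pos [533.1 289.7 270.6] rpy [38.67 89.88 20.55] F [-0.5  1.1 -2.8] w 15.7 q [18. 27. 82.  0. 71. 36.]
x [ 0.002  0.001 -1.   ] y [0.311 0.95  0.001] z [ 0.95  -0.311  0.002]
turn [ 0.58  0.09 -0.07] shift(old axes) [  50.2 -273.4  -13.3]
```

View pics/s1.png

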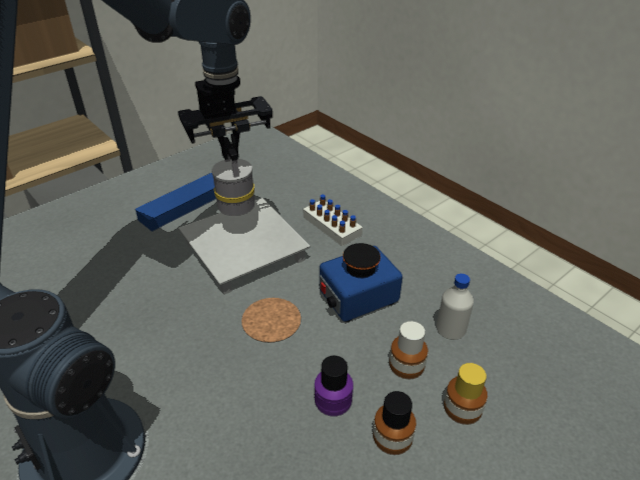

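Call:
{"method": "step_arm", "body": {"motion": [[0, 0, 0, 0, -8, -1, -1], [0, 0, 0, 0, -16, -1, -1], [0, 0, 0, 0, -24, -1, -1], [0, 0, 0, 0, -28, -1, -1], [0, 0, 0, 0, -28, -1, -1], [0, 0, 0, 0, -28, -1, -1], [0, 0, 0, 0, -28, -1, -1], [0, 0, 0, 0, -28, -1, -1], [0, 0, 0, 0, -28, -1, -1], [0, 0, 0, 0, -24, -1, -1], [0, 0, 0, 0, -16, -1, -1], [0, 0, 0, 0, -10, -1, -1], [0, 0, 0, 0, -7, -1, -1], [0, 0, 0, 0, 0, 0, -1], [0, 0, 0, 0, 0, 0, -1]]}}

```text
clock: 8.68
eef_pos: [435.8, 34.4, 269.6]
ee_rot: [57.6, 90.0, 39.5]
force: [0.0, -0.7, -5.0]
grip_width: 15.7
```

```bash
python3 - <<'E'
from h import *
st()
rel((435.5,34,151),-18.7)
c=arm.camera("side"); cv2.imwrite("pics/s2.png",c["color"][:,:,::-1])
c=arm.camera("wrist"); cv2.imwrite("pics/w2.png",c["color"][:,:,::-1])
E
```

```text
t 8.675 pos [435.8  34.4 269.6] rpy [57.59 89.97 39.5 ] F [ 0.  -0.7 -5. ] w 15.7 q [-10.  13. 105.   0.  62.   8.]
x [ 0.  0. -1.] y [0.311 0.951 0.   ] z [ 0.951 -0.311  0.   ]
turn [ 0.61  0.01 -0.02] shift(old axes) [ 1.186e+02 -5.000e-01 -1.000e-01]
```

View pics/s2.png

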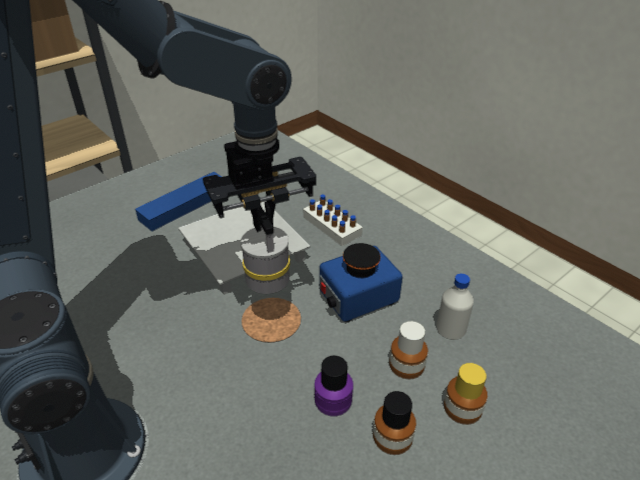

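View pics/w2.png

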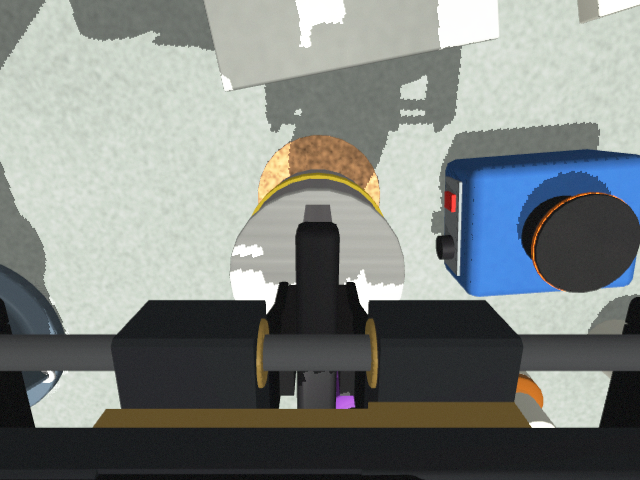

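Call:
{"method": "step_arm", "body": {"motion": [[0, 0, 0, 10, 0, 0, -1], [0, 0, 0, 18, 0, 0, -1], [0, 0, 0, 20, 0, 0, -1], [0, 0, 0, 20, 0, 0, -1], [0, 0, 0, 18, 0, 0, -1], [0, 0, 0, 12, 0, 0, -1], [0, 0, 0, 8, 0, 0, -1], [0, 0, 0, 5, 0, 0, -1], [0, 0, 0, 4, 0, 0, -1], [0, 0, 0, 2, 0, 0, -1], [0, 0, 0, 1, 0, 0, -1], [0, 0, 0, 0, 0, 0, -1], [0, 0, 0, 0, 0, 0, -1]]}}

```text
clock: 10.4
eef_pos: [435.6, 34.0, 151.7]
ee_rot: [9.7, 90.0, -8.4]
force: [0.7, -0.3, -3.9]
grip_width: 15.2
```

Call:
{"method": "step_arm", "body": {"motion": [[0, 0, 0, 1, 0, 0, -1], [0, 0, 0, 0, 0, 0, -1], [0, 0, 0, 0, 0, 0, 0], [0, 0, 0, 0, 0, 0, 0.6], [0, 0, 0, 0, 0, 0, 1], [0, 0, 0, 0, 0, 0, 1], [0, 0, 0, 0, 0, 0, 1], [0, 0, 0, 0, 0, 0, 1]]}}

```text
clock: 11.4
eef_pos: [435.6, 34.0, 150.6]
ee_rot: [-8.9, 90.0, -27.1]
force: [0.6, 0.4, 0.2]
grip_width: 67.4
```

Call:
{"method": "step_arm", "body": {"motion": [[0, 0, 0, -10, 0, 0, 1], [0, 0, 0, -20, 0, 0, 1], [0, 0, 0, -25, 0, 0, 1], [0, 0, 0, -25, 0, 0, 1], [0, 0, 0, -15, 0, 0, 1], [0, 0, 0, 0, 0, 0, 1]]}}

```text
clock: 12.15
eef_pos: [436.4, 33.9, 247.1]
ee_rot: [7.7, 89.8, -10.4]
force: [0.6, 0.6, -0.2]
grip_width: 87.4
```

```bash
python3 - <<'E'
from h import *
st()
c=arm.camera("side"); cv2.imwrite("pics/s3.png",c["color"][:,:,::-1])
c=arm.camera("top"); cv2.imwrite("pics/t3.png",c["color"][:,:,::-1])
E
```

```text
t 12.15 pos [436.4  33.9 247.1] rpy [  7.67  89.78 -10.44] F [ 0.6  0.6 -0.2] w 87.4 q [-10.  15. 107.  -0.  58.   8.]
x [ 0.004 -0.001 -1.   ] y [0.311 0.95  0.001] z [ 0.95  -0.311  0.004]
```

View pics/s3.png

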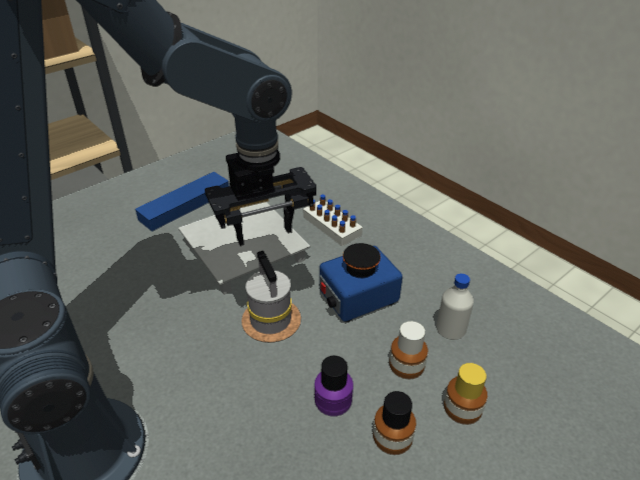

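View pics/t3.png

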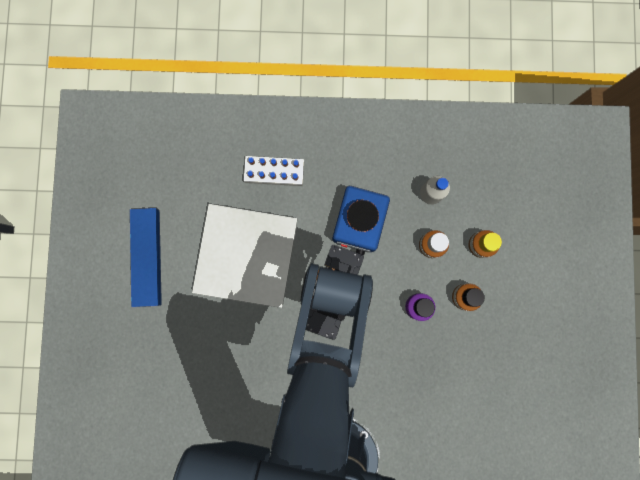

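```bash
python3 - <<'E'
from h import *
rel((568.5,-242,210),-18.2)
E
```

```text
turn [ 0.08 -0.    0.  ] shift(old axes) [  35.5 -221.   212.6]
```

Call:
{"method": "step_arm", "body": {"motion": [[0, 0, 0, 0, -10, 10, 1], [0, 0, 0, 0, -20, 20, 1], [0, 0, 0, 0, -30, 30, 1], [0, 0, 0, 0, -30, 30, 1], [0, 0, 0, 0, -30, 30, 1], [0, 0, 0, 5, -30, 30, 1], [0, 0, 0, 10, -30, 30, 1], [0, 0, 0, 10, -20, 17, 1], [0, 0, 0, 7, -13, 10, 1], [0, 0, 0, 3, -8, 5.5, 1], [0, 0, 0, 0, 0, 0, 1], [0, 0, 0, 0, 0, 0, 1]]}}

```text
clock: 13.75
eef_pos: [568.6, -241.0, 211.0]
ee_rot: [112.5, 90.0, 94.5]
force: [-0.2, 0.5, -0.3]
grip_width: 87.2
```

```bash
python3 - <<'E'
from h import *
st()
c=arm.camera("wrist"); cv2.imwrite("pics/w4.png",c["color"][:,:,::-1]); print(proj(c,(568,-242,105)))
rel((568.5,-242,80),-18.2)
E
```

```text
t 13.75 pos [ 568.6 -241.   211. ] rpy [112.55  89.98  94.48] F [-0.2  0.5 -0.3] w 87.2 q [-33.  31.  85.   0.  64. -15.]
x [-0.  0. -1.] y [0.31  0.951 0.   ] z [ 0.951 -0.31  -0.   ]
[317.43182581 243.22964591]
turn [ 0.14  0.01 -0.01] shift(old axes) [ 1.311e+02 -1.000e+00  1.000e-01]
```

View pics/w4.png

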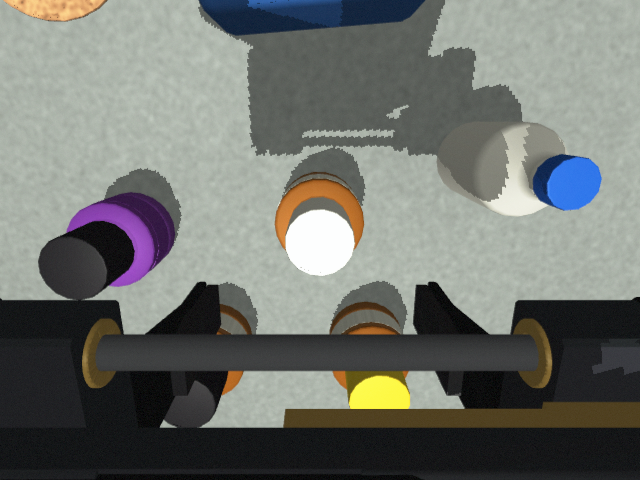

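Wrist view: the white cap is at (320,242), predicted (317,243), between the fingers. The purple look-alike at (75,265) is clear.

Call:
{"method": "step_arm", "body": {"motion": [[0, 0, 0, 10, -1, 1, 1], [0, 0, 0, 20, 0, 0, 1], [0, 0, 0, 25, 0, 0, 1], [0, 0, 0, 25, 0, 0, 1], [0, 0, 0, 23, 0, 0, 1], [0, 0, 0, 15, 0, 0, 1], [0, 0, 0, 10, 0, 0, 1], [0, 0, 0, 5, 0, 0, 1], [0, 0, 0, 0, 0, 0, 1], [0, 0, 0, 0, 0, 0, 0], [0, 0, 0, 0, 0, 0, -1], [0, 0, 0, 0, 0, 0, -1], [0, 0, 0, 0, 0, 0, -1], [0, 0, 0, 0, 0, 0, -1], [0, 0, 0, 0, 0, 0, -1], [0, 0, 0, 0, 0, 0, -1]], "squeeze": 55}}

```text
clock: 15.8
eef_pos: [569.6, -243.4, 77.6]
ee_rot: [-13.3, 90.0, -31.4]
force: [0.1, -0.2, 0.2]
grip_width: 46.9
```

Call:
{"method": "step_arm", "body": {"motion": [[0, 0, 0, -10, 0, 0, -1], [0, 0, 0, -20, 0, 0, -1], [0, 0, 0, -28, 0, 0, -1], [0, 0, 0, -30, 0, 0, -1], [0, 0, 0, -30, 0, 0, -1], [0, 0, 0, -30, 0, 0, -1], [0, 0, 0, -17, 0, 0, -1], [0, 0, 0, -7, 0, 0, -1], [0, 0, 0, 0, 0, 0, -1]]}}

```text
clock: 16.92
eef_pos: [569.1, -243.1, 249.1]
ee_rot: [165.5, 90.0, 147.4]
force: [-0.4, 0.6, -3.6]
grip_width: 46.9
```

```bash
python3 - <<'E'
from h import *
st()
c=arm.camera("side"); cv2.imwrite("pics/s5.png",c["color"][:,:,::-1])
rel((628,-42.4,250),-18.2)
E
```

```text
t 16.925 pos [ 569.1 -243.1  249.1] rpy [165.49  89.95 147.37] F [-0.4  0.6 -3.6] w 46.9 q [-33.  29.  82.  -0.  69. -15.]
x [-0.001  0.    -1.   ] y [0.311 0.95  0.   ] z [ 0.95  -0.311 -0.001]
turn [ 0.08 -0.12 -0.03] shift(old axes) [ -1.3 209.   -6.1]
```

View pics/s5.png

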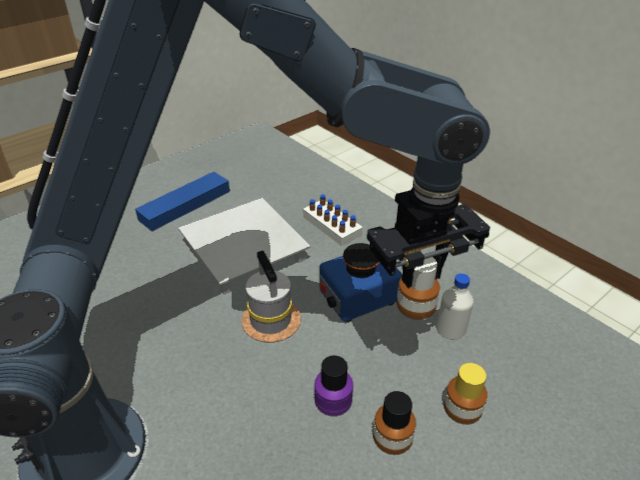

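Call:
{"method": "step_arm", "body": {"motion": [[0, 0, 0, 0, 10, 0, -1], [0, 0, 0, 0, 18, -1, -1], [0, 0, 0, 0, 25, -1, -1], [0, 0, 0, 0, 28, -1, -1], [0, 0, 0, 0, 28, -1, -1], [0, 0, 0, 0, 28, -1, -1], [0, 0, 0, 0, 25, -1, -1], [0, 0, 0, 0, 22, 0, -1], [0, 0, 0, 0, 15, 0, -1], [0, 0, 0, 0, 10, 0, -1], [0, 0, 0, 0, 0, 0, -1], [0, 0, 0, 8, 0, 0, -1], [0, 0, 0, 12, 0, 0, -1], [0, 0, 0, 10, 0, 0, -1], [0, 0, 0, 6, 0, 0, -1], [0, 0, 0, 3, 0, 0, -1], [0, 0, 0, 0, 0, 0, -1]]}}

```text
clock: 19.1
eef_pos: [628.7, -42.8, 210.4]
ee_rot: [-172.3, 90.0, 169.5]
force: [0.2, 0.6, -3.1]
grip_width: 47.0
```

```bash
python3 - <<'E'
from h import *
st()
rel((628,-42.4,195.5),-18.2)
c=arm.camera("side"); cv2.imwrite("pics/s6.png",cv2.resize(c["color"][180:350,280:500,::-1],None,fx=3,fy=3))
E
```

```text
t 19.1 pos [628.7 -42.8 210.4] rpy [-172.35   89.99  169.54] F [ 0.2  0.6 -3.1] w 47.0 q [-14.  32.  83.  -0.  65.   4.]
x [-0.  0. -1.] y [ 0.311  0.95  -0.   ] z [ 0.95  -0.311 -0.   ]
turn [ 0.08 -0.01  0.  ] shift(old axes) [14.9  0.2 -0.8]
```

View pics/s6.png

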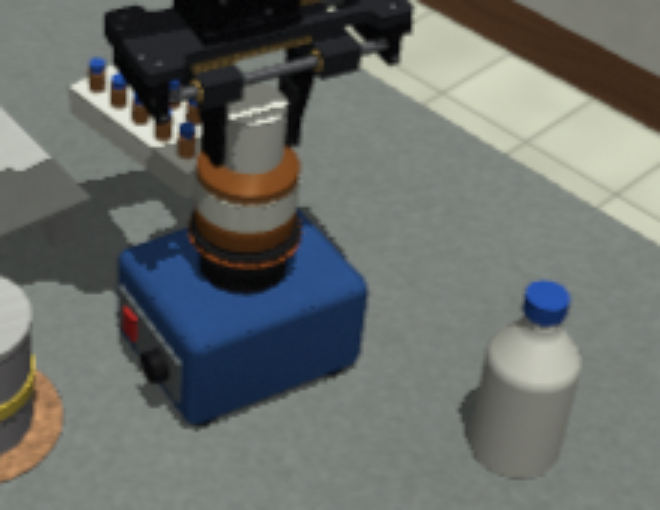

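The white bottle is centred just above the head, so I'm pressing.

Call:
{"method": "step_arm", "body": {"motion": [[0, 0, 0, 4, 0, 0, -1], [0, 0, 0, 4, 0, 0, -1], [0, 0, 0, 4, 0, 0, -1], [0, 0, 0, 3, 0, 0, -1], [0, 0, 0, 1, 0, 0, -1], [0, 0, 0, 0, 0, 0, -1]], "squeeze": 60}}

```text
clock: 19.9
eef_pos: [629.4, -42.9, 196.4]
ee_rot: [5.5, 89.9, -12.6]
force: [-1.2, 0.5, 8.0]
grip_width: 47.3
```

Call:
{"method": "step_arm", "body": {"motion": [[0, 0, 0, 1, 0, 0, -1], [0, 0, 0, 1, 0, 0, -1], [0, 0, 0, 0, 0, 0, -1], [0, 0, 0, 0, 0, 0, -1], [0, 0, 0, 0, 0, 0, -1], [0, 0, 0, 0, 0, 0, -1], [0, 0, 0, 0, 0, 0, -1], [0, 0, 0, 0, 0, 0, -1], [0, 0, 0, 0, 0, 0, -1], [0, 0, 0, 0, 0, 0, -1]]}}

```text
clock: 21.15
eef_pos: [629.5, -42.9, 195.5]
ee_rot: [3.6, 89.8, -14.5]
force: [-2.7, 0.2, 12.1]
grip_width: 46.9
```

```bash
python3 - <<'E'
from h import *
st()
c=arm.camera("side"); cv2.imwrite("pics/s7.png",cv2.resize(c["color"][180:350,280:500,::-1],None,fx=3,fy=3))
E
```

```text
t 21.15 pos [629.5 -42.9 195.5] rpy [  3.65  89.83 -14.46] F [-2.7  0.2 12.1] w 46.9 q [-14.  33.  83.  -0.  63.   4.]
x [ 0.003 -0.001 -1.   ] y [0.311 0.95  0.   ] z [ 0.95  -0.311  0.003]
```

View pics/s7.png

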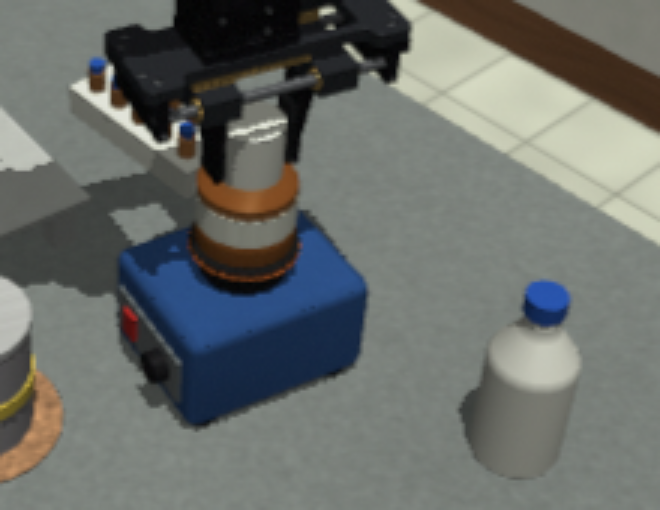

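Call:
{"method": "step_arm", "body": {"motion": [[0, 0, 0, 1, 0, 0, -1], [0, 0, 0, 0, 0, 0, -1], [0, 0, 0, 0, 0, 0, -1], [0, 0, 0, 0, 0, 0, -1], [0, 0, 0, 0, 0, 0, -1], [0, 0, 0, 0, 0, 0, -1], [0, 0, 0, 0, 0, 0, -1], [0, 0, 0, -4, 0, 0, -1], [0, 0, 0, -8, 0, 0, -1], [0, 0, 0, -15, 0, 0, -1], [0, 0, 0, -18, 0, 0, -1], [0, 0, 0, -10, 0, 0, -1], [0, 0, 0, 0, 0, 0, -1]]}}

```text
clock: 22.82
eef_pos: [628.9, -42.9, 247.0]
ee_rot: [1.7, 89.9, -16.4]
force: [1.6, 0.7, -2.7]
grip_width: 47.2
```

```bash
python3 - <<'E'
from h import *
st()
rel((578,329,250),-18.2)
E
```

```text
t 22.825 pos [628.9 -42.9 247. ] rpy [  1.71  89.95 -16.4 ] F [ 1.6  0.7 -2.7] w 47.2 q [-14.  30.  80.  -0.  70.   4.]
x [ 0.001 -0.    -1.   ] y [0.311 0.95  0.   ] z [ 0.95  -0.311  0.001]
turn [ 0.08  0.05 -0.  ] shift(old axes) [  -3.2  337.6 -164. ]
```

Call:
{"method": "step_arm", "body": {"motion": [[0, 0, 0, 0, 10, -5, -1], [0, 0, 0, 0, 20, -10, -1], [0, 0, 0, 0, 28, -14, -1], [0, 0, 0, 0, 32, -15, -1], [0, 0, 0, 0, 32, -15, -1], [0, 0, 0, 0, 32, -15, -1], [0, 0, 0, 0, 32, -15, -1], [0, 0, 0, 0, 32, -15, -1], [0, 0, 0, 0, 32, -15, -1], [0, 0, 0, 0, 28, -15, -1], [0, 0, 0, 0, 24, -12, -1], [0, 0, 0, 0, 18, -10, -1], [0, 0, 0, 0, 12, -6, -1], [0, 0, 0, 0, 6, -2, -1], [0, 0, 0, 0, 0, 0, -1]]}}

```text
clock: 24.7
eef_pos: [578.1, 329.3, 246.5]
ee_rot: [-51.4, 90.0, -69.5]
force: [0.4, -0.5, -2.8]
grip_width: 46.8
```

Call:
{"method": "step_arm", "body": {"motion": [[0, 0, 0, 10, 0, 0, -1], [0, 0, 0, 20, 0, 0, -1], [0, 0, 0, 25, 0, 0, -1], [0, 0, 0, 25, 0, 0, -1], [0, 0, 0, 18, 0, 0, -1], [0, 0, 0, 10, 0, 0, -1], [0, 0, 0, 5, 0, 0, -1], [0, 0, 0, 3, 0, 0, -1], [0, 0, 0, 0, 0, 0, -1]]}}

```text
clock: 25.82
eef_pos: [578.2, 329.5, 131.0]
ee_rot: [37.6, 89.9, 19.5]
force: [-0.1, 0.1, -2.9]
grip_width: 47.1
```

```bash
python3 - <<'E'
from h import *
st()
c=arm.camera("side"); cv2.imwrite("pics/s8.png",cv2.resize(c["color"][130:300,120:380,::-1],None,fx=3,fy=3))
E
```

```text
t 25.825 pos [578.2 329.5 131. ] rpy [37.6  89.95 19.49] F [-0.1  0.1 -2.9] w 47.1 q [20. 40. 81. -0. 59. 38.]
x [ 0.001  0.    -1.   ] y [0.311 0.95  0.001] z [ 0.95  -0.311  0.001]
```

View pics/s8.png

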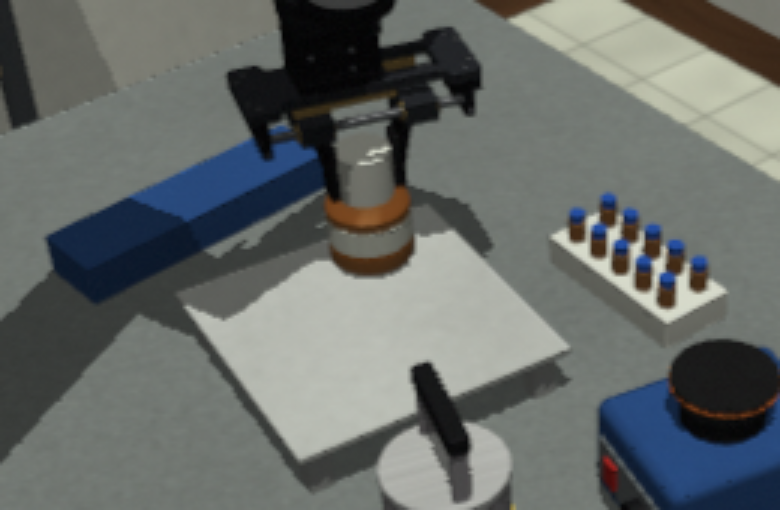

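Call:
{"method": "step_arm", "body": {"motion": [[0, 0, 0, 1.5, 0, 0, -1], [0, 0, 0, 1.5, 0, 0, -1], [0, 0, 0, 0.5, 0, 0, -1], [0, 0, 0, 0, 0, 0, -1]]}}

```text
clock: 26.38
eef_pos: [578.1, 329.5, 127.6]
ee_rot: [44.7, 90.0, 26.6]
force: [-0.7, -1.0, 1.4]
grip_width: 47.3
```

Contact made (force rose by about 4 N). Releasing and rising.

Call:
{"method": "step_arm", "body": {"motion": [[0, 0, 0, 0, 0, 0, 0.3], [0, 0, 0, 0, 0, 0, 0.6], [0, 0, 0, 0, 0, 0, 1], [0, 0, 0, 0, 0, 0, 1], [0, 0, 0, 0, 0, 0, 1], [0, 0, 0, -10, 0, 0, 1], [0, 0, 0, -20, 0, 0, 1], [0, 0, 0, -28, 0, 0, 1], [0, 0, 0, -30, 0, 0, 1], [0, 0, 0, -20, 0, 0, 1], [0, 0, 0, -12, 0, 0, 1], [0, 0, 0, 0, 0, 0, 1]]}}

```text
clock: 27.88
eef_pos: [578.4, 329.6, 248.3]
ee_rot: [38.7, 89.9, 20.6]
force: [-0.3, -0.3, -0.1]
grip_width: 87.4
```

```bash
python3 - <<'E'
from h import *
st()
c=arm.camera("side"); cv2.imwrite("pics/s9.png",c["color"][:,:,::-1])
c=arm.camera("top"); cv2.imwrite("pics/t9.png",c["color"][:,:,::-1])
E
```

```text
t 27.875 pos [578.4 329.6 248.3] rpy [38.73 89.87 20.62] F [-0.3 -0.3 -0.1] w 87.4 q [20. 33. 75.  0. 72. 38.]
x [ 0.002  0.001 -1.   ] y [0.311 0.95  0.001] z [ 0.95  -0.311  0.002]
```

View pics/s9.png

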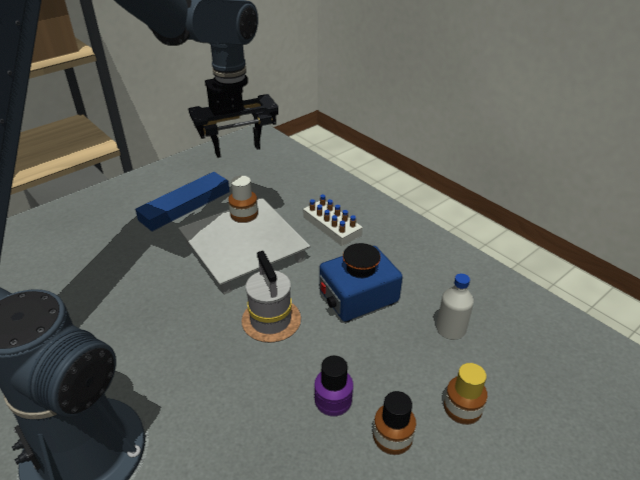

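View pics/t9.png

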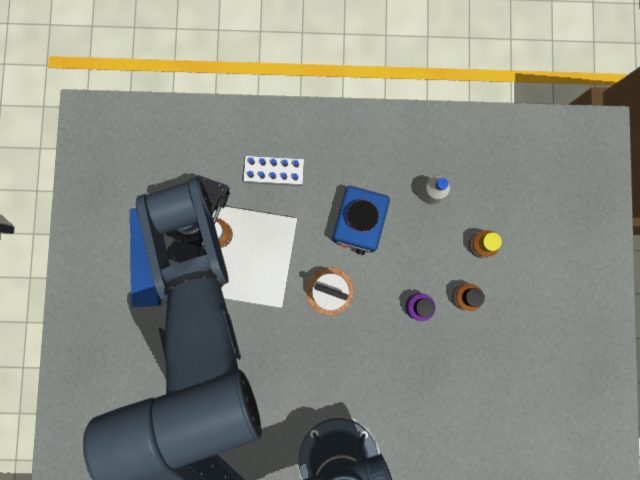

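White stands on the stand, the head is back up, and yellow and black have not moved. Next is yellow at (573,-378).

```bash
python3 - <<'E'
from h import *
rel((573,-378,210),-18.2)
E
```

```text
turn [ 0.08 -0.07  0.05] shift(old axes) [  36.7 -673.5  215.8]
```

Call:
{"method": "step_arm", "body": {"motion": [[0, 0, 0, 0, -12, 4, 1], [0, 0, 0, 0, -25, 8, 1], [0, 0, 0, 0, -38, 12, 1], [0, 0, 0, 0, -45, 14, 1], [0, 0, 0, 0, -45, 14, 1], [0, 0, 0, 0, -45, 14, 1], [0, 0, 0, 0, -45, 14, 1], [0, 0, 0, 0, -45, 14, 1], [0, 0, 0, 0, -45, 15, 1], [0, 0, 0, 0, -45, 15, 1], [0, 0, 0, 0, -45, 15, 1], [0, 0, 0, 0, -45, 15, 1], [0, 0, 0, 0, -45, 15, 1], [0, 0, 0, 5, -45, 14, 1], [0, 0, 0, 10, -38, 12, 1], [0, 0, 0, 10, -30, 9, 1], [0, 0, 0, 8, -20, 6, 1], [0, 0, 0, 4, -12, 4, 1], [0, 0, 0, 0, -3.5, 2, 1], [0, 0, 0, 0, 0, 0, 1]]}}

```text
clock: 30.48
eef_pos: [574.1, -377.3, 210.4]
ee_rot: [29.1, 90.0, 11.0]
force: [-0.1, 0.2, -0.4]
grip_width: 87.2
```

```bash
python3 - <<'E'
from h import *
st()
c=arm.camera("wrist"); cv2.imwrite("pics/w10.png",c["color"][:,:,::-1]); print(proj(c,(572.6,-377.7,105)))
rel((573,-378,78),-18.2)
E
```

```text
t 30.475 pos [ 574.1 -377.3  210.4] rpy [29.12 89.98 11.04] F [-0.1  0.2 -0.4] w 87.2 q [-43.  36.  74.   0.  70. -25.]
x [ 0.  0. -1.] y [0.31  0.951 0.   ] z [ 0.951 -0.31   0.   ]
[315.72985008 243.22058574]
turn [ 0.14  0.02 -0.01] shift(old axes) [132.5  -1.4  -0.9]
```

View pics/w10.png

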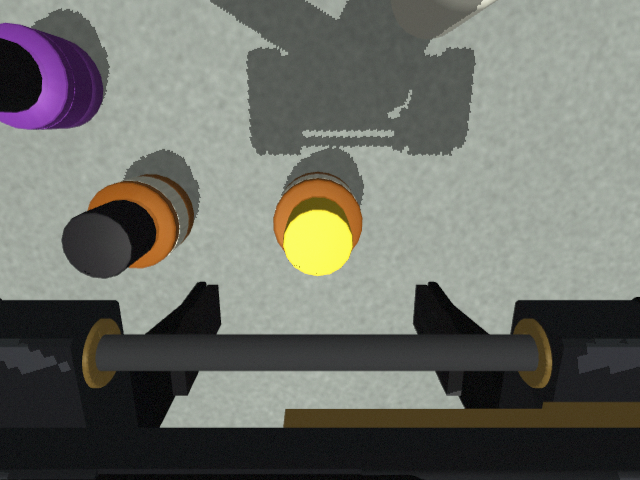

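The yellow cap is at (318,242), as predicted. The black bottle at left is clear of the fingers.

Call:
{"method": "step_arm", "body": {"motion": [[0, 0, 0, 10, -1, 0, 1], [0, 0, 0, 20, 0, 0, 1], [0, 0, 0, 25, 0, 0, 1], [0, 0, 0, 25, 0, 0, 1], [0, 0, 0, 23, 0, 0, 1], [0, 0, 0, 15, 0, 0, 1], [0, 0, 0, 10, 0, 0, 1], [0, 0, 0, 4.5, 0, 0, 1], [0, 0, 0, 0, 0, 0, 1], [0, 0, 0, 0, 0, 0, 0], [0, 0, 0, 0, 0, 0, -1], [0, 0, 0, 0, 0, 0, -1], [0, 0, 0, 0, 0, 0, -1], [0, 0, 0, 0, 0, 0, -1], [0, 0, 0, 0, 0, 0, -1], [0, 0, 0, 0, 0, 0, -1]], "squeeze": 60}}

```text
clock: 32.52
eef_pos: [573.8, -379.0, 77.7]
ee_rot: [-16.4, 90.0, -34.5]
force: [0.4, 0.4, -0.9]
grip_width: 47.1
```

Call:
{"method": "step_arm", "body": {"motion": [[0, 0, 0, -10, 0, 0, -1], [0, 0, 0, -20, 0, 0, -1], [0, 0, 0, -28, 0, 0, -1], [0, 0, 0, -30, 0, 0, -1], [0, 0, 0, -30, 0, 0, -1], [0, 0, 0, -30, 0, 0, -1], [0, 0, 0, -17, 0, 0, -1], [0, 0, 0, -7, 0, 0, -1], [0, 0, 0, 0, 0, 0, -1]]}}

```text
clock: 33.65
eef_pos: [573.2, -378.6, 249.4]
ee_rot: [160.3, 90.0, 142.2]
force: [0.7, 0.0, -1.8]
grip_width: 47.1
```

```bash
python3 - <<'E'
from h import *
st()
c=arm.camera("side"); cv2.imwrite("pics/s11.png",c["color"][:,:,::-1])
rel((628,-42.4,250),-18.2)
E
```

```text
t 33.65 pos [ 573.2 -378.6  249.4] rpy [160.31  89.97 142.19] F [ 0.7  0.  -1.8] w 47.1 q [-43.  34.  71.  -0.  74. -25.]
x [-0.  0. -1.] y [0.311 0.95  0.   ] z [ 0.95  -0.311 -0.   ]
turn [ 0.08 -0.1  -0.05] shift(old axes) [ -1.1 336.4 -52.2]
```

View pics/s11.png

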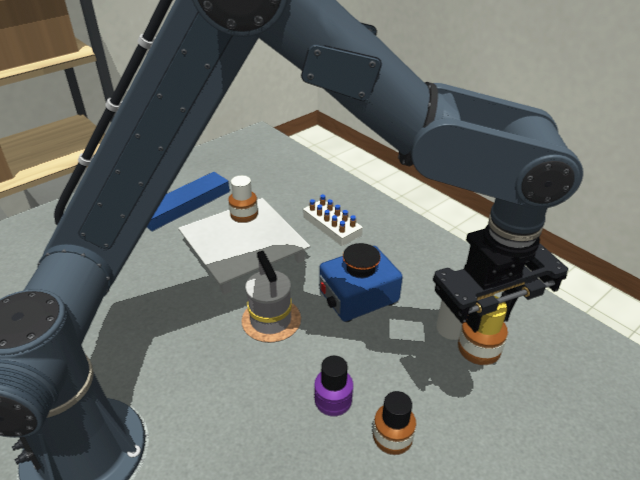

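Call:
{"method": "step_arm", "body": {"motion": [[0, 0, 0, 0, 10, -1, -1], [0, 0, 0, 0, 20, -3, -1], [0, 0, 0, 0, 28, -4, -1], [0, 0, 0, 0, 34, -5, -1], [0, 0, 0, 0, 34, -6, -1], [0, 0, 0, 0, 34, -6, -1], [0, 0, 0, 0, 34, -6, -1], [0, 0, 0, 0, 34, -6, -1], [0, 0, 0, 0, 30, -5, -1], [0, 0, 0, 0, 26, -4, -1], [0, 0, 0, 0, 22, -3, -1], [0, 0, 0, 0, 16, -2, -1], [0, 0, 0, 0, 10, -1, -1], [0, 0, 0, 0, 4, 0, -1], [0, 0, 0, 8, 0, 0, -1], [0, 0, 0, 12, 0, 0, -1], [0, 0, 0, 10, 0, 0, -1], [0, 0, 0, 6, 0, 0, -1], [0, 0, 0, 3, 0, 0, -1], [0, 0, 0, 0, 0, 0, -1]]}}

```text
clock: 36.2
eef_pos: [628.5, -43.4, 210.4]
ee_rot: [-169.0, 90.0, 172.8]
force: [-0.3, -0.3, -2.2]
grip_width: 47.0
```

```bash
python3 - <<'E'
from h import *
st()
rel((628,-42.4,195.5),-18.2)
c=arm.camera("side"); cv2.imwrite("pics/s12.png",cv2.resize(c["color"][180:350,280:500,::-1],None,fx=3,fy=3))
E
```

```text
t 36.2 pos [628.5 -43.4 210.4] rpy [-169.03   89.99  172.85] F [-0.3 -0.3 -2.2] w 47.0 q [-14.  32.  83.  -0.  65.   4.]
x [-0.  0. -1.] y [ 0.311  0.95  -0.   ] z [ 0.95  -0.311 -0.   ]
turn [ 0.08 -0.01  0.  ] shift(old axes) [14.9  0.7 -0.8]
```

View pics/s12.png

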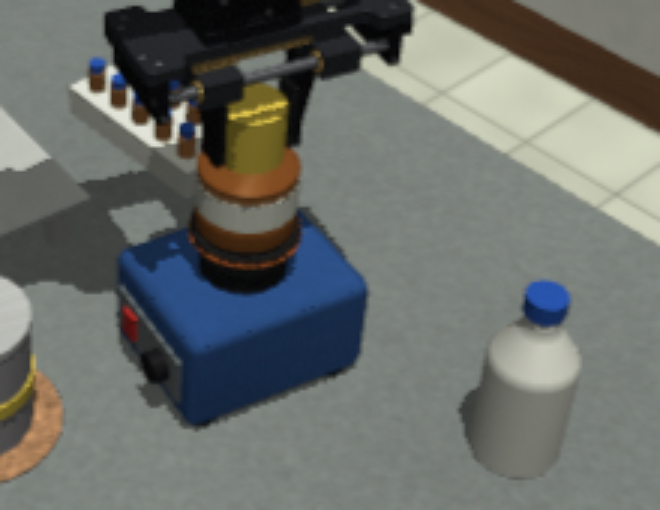

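Yellow is centred over the head. Pressing 19 mm commanded, as for white, then holding.

Call:
{"method": "step_arm", "body": {"motion": [[0, 0, 0, 4, 0, 0, -1], [0, 0, 0, 4, 0, 0, -1], [0, 0, 0, 4, 0, 0, -1], [0, 0, 0, 3, 0, 0, -1], [0, 0, 0, 2, 0, 0, -1], [0, 0, 0, 1, 0, 0, -1], [0, 0, 0, 1, 0, 0, -1], [0, 0, 0, 0, 0, 0, -1], [0, 0, 0, 0, 0, 0, -1], [0, 0, 0, 0, 0, 0, -1], [0, 0, 0, 0, 0, 0, -1], [0, 0, 0, 0, 0, 0, -1], [0, 0, 0, 0, 0, 0, -1], [0, 0, 0, 0, 0, 0, -1], [0, 0, 0, 0, 0, 0, -1], [0, 0, 0, 0, 0, 0, -1], [0, 0, 0, 0, 0, 0, -1]]}}

```text
clock: 38.38
eef_pos: [629.3, -43.4, 195.4]
ee_rot: [3.0, 89.8, -15.1]
force: [-3.7, 0.9, 16.1]
grip_width: 46.9
```

```bash
python3 - <<'E'
from h import *
st()
c=arm.camera("side"); cv2.imwrite("pics/s13.png",cv2.resize(c["color"][180:350,280:500,::-1],None,fx=3,fy=3))
E
```

```text
t 38.375 pos [629.3 -43.4 195.4] rpy [  2.97  89.81 -15.14] F [-3.7  0.9 16.1] w 46.9 q [-14.  33.  84.  -0.  63.   4.]
x [ 0.003 -0.001 -1.   ] y [0.311 0.95  0.   ] z [ 0.95  -0.311  0.003]
```

View pics/s13.png

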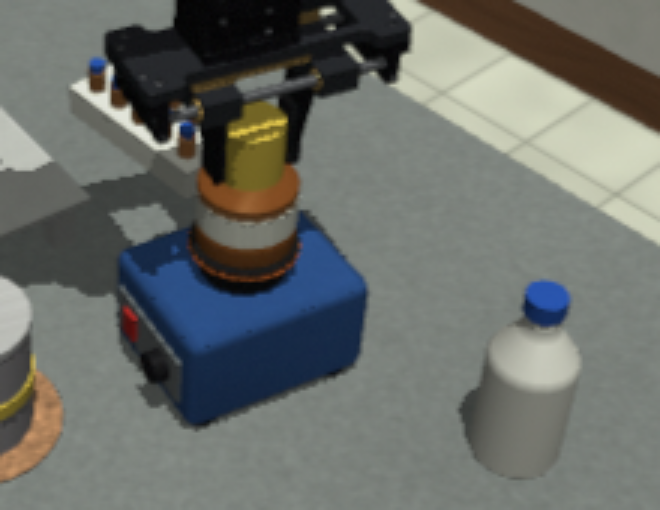

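The head is down at 16 N, on the stop. Lifting, then taking yellow to the stand at (474,267). I'll first check that the stand is still as expected.

Call:
{"method": "step_arm", "body": {"motion": [[0, 0, 0, -4, 0, 0, -1], [0, 0, 0, -8, 0, 0, -1], [0, 0, 0, -15, 0, 0, -1], [0, 0, 0, -18, 0, 0, -1], [0, 0, 0, -10, 0, 0, -1], [0, 0, 0, 0, 0, 0, -1]]}}

```text
clock: 39.17
eef_pos: [628.8, -43.3, 247.0]
ee_rot: [3.0, 89.9, -15.1]
force: [0.1, 1.3, -2.1]
grip_width: 47.5
```

```bash
python3 - <<'E'
from h import *
st()
c=arm.camera("top"); cv2.imwrite("pics/t14.png",c["color"][:,:,::-1])
rel((474,267,250),-18.2)
E
```

```text
t 39.175 pos [628.8 -43.3 247. ] rpy [  3.03  89.94 -15.08] F [ 0.1  1.3 -2.1] w 47.5 q [-14.  30.  80.  -0.  70.   4.]
x [ 0.001 -0.    -1.   ] y [0.311 0.95  0.   ] z [ 0.95  -0.311  0.001]
turn [ 0.08 -0.03  0.  ] shift(old axes) [  -3.6  246.9 -243.1]
```

View pics/t14.png

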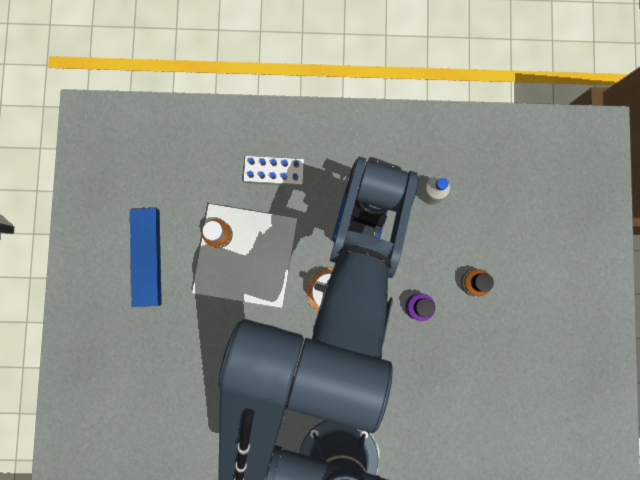

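The black bottle has been knocked: its cap moved from (475,297) to (483,283). I'll re-measure it later. White is fine on the stand at (213,231).

Call:
{"method": "step_arm", "body": {"motion": [[0, 0, 0, 0, 8, -8, -1], [0, 0, 0, 0, 15, -15, -1], [0, 0, 0, 0, 20, -20, -1], [0, 0, 0, 0, 23, -23, -1], [0, 0, 0, 0, 23, -23, -1], [0, 0, 0, 0, 23, -23, -1], [0, 0, 0, 0, 23, -23, -1], [0, 0, 0, 0, 23, -23, -1], [0, 0, 0, 0, 23, -22, -1], [0, 0, 0, 0, 22, -21, -1], [0, 0, 0, 0, 18, -17, -1], [0, 0, 0, 0, 13, -13, -1], [0, 0, 0, 0, 8, -8, -1], [0, 0, 0, 0, 5, -4, -1], [0, 0, 0, 0, 0, 0, -1]]}}

```text
clock: 41.1
eef_pos: [474.5, 267.0, 246.5]
ee_rot: [-28.3, 90.0, -46.4]
force: [-0.3, 0.3, -2.3]
grip_width: 47.0
```

Call:
{"method": "step_arm", "body": {"motion": [[0, 0, 0, 10, 0, 0, -1], [0, 0, 0, 20, 0, 0, -1], [0, 0, 0, 25, 0, 0, -1], [0, 0, 0, 25, 0, 0, -1], [0, 0, 0, 18, 0, 0, -1], [0, 0, 0, 10, 0, 0, -1], [0, 0, 0, 5, 0, 0, -1], [0, 0, 0, 3, 0, 0, -1], [0, 0, 0, 0, 0, 0, -1]]}}

```text
clock: 42.22
eef_pos: [474.7, 267.1, 130.9]
ee_rot: [35.7, 90.0, 17.5]
force: [0.3, 0.1, -2.4]
grip_width: 46.8
```

```bash
python3 - <<'E'
from h import *
st()
c=arm.camera("side"); cv2.imwrite("pics/s15.png",cv2.resize(c["color"][130:300,120:380,::-1],None,fx=3,fy=3))
E
```

```text
t 42.225 pos [474.7 267.1 130.9] rpy [35.66 89.96 17.54] F [ 0.3  0.1 -2.4] w 46.8 q [18. 32. 99. -0. 48. 36.]
x [ 0.001  0.    -1.   ] y [0.311 0.95  0.   ] z [ 0.95  -0.311  0.001]
```

View pics/s15.png

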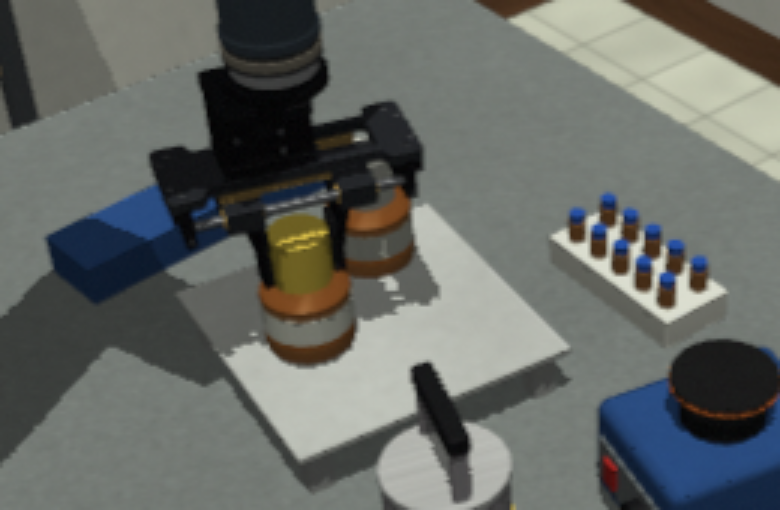

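Call:
{"method": "step_arm", "body": {"motion": [[0, 0, 0, 1.5, 0, 0, -1], [0, 0, 0, 1.5, 0, 0, -1], [0, 0, 0, 0.5, 0, 0, -1], [0, 0, 0, 0, 0, 0, -1]]}}

```text
clock: 42.78
eef_pos: [474.6, 267.1, 127.5]
ee_rot: [45.2, 90.0, 27.1]
force: [-0.7, 0.6, 2.3]
grip_width: 47.3
```

Call:
{"method": "step_arm", "body": {"motion": [[0, 0, 0, 0, 0, 0, 0.3], [0, 0, 0, 0, 0, 0, 0.6], [0, 0, 0, 0, 0, 0, 1], [0, 0, 0, 0, 0, 0, 1], [0, 0, 0, 0, 0, 0, 1], [0, 0, 0, -10, 0, 0, 1], [0, 0, 0, -20, 0, 0, 1], [0, 0, 0, -28, 0, 0, 1], [0, 0, 0, -30, 0, 0, 1], [0, 0, 0, -20, 0, 0, 1], [0, 0, 0, -12, 0, 0, 1], [0, 0, 0, 0, 0, 0, 1]]}}

```text
clock: 44.28
eef_pos: [474.8, 267.2, 248.0]
ee_rot: [35.4, 89.9, 17.3]
force: [-0.2, 0.5, 0.2]
grip_width: 87.3
```

```bash
python3 - <<'E'
from h import *
st()
c=arm.camera("side"); cv2.imwrite("pics/s16.png",c["color"][:,:,::-1])
c=arm.camera("top"); cv2.imwrite("pics/t16.png",cv2.resize(c["color"][230:340,400:530,::-1],None,fx=5,fy=5,interpolation=cv2.INTER_CUBIC))
E
```

```text
t 44.275 pos [474.8 267.2 248. ] rpy [35.4  89.88 17.28] F [-0.2  0.5  0.2] w 87.3 q [18. 23. 93. -0. 64. 36.]
x [ 0.002  0.001 -1.   ] y [0.311 0.95  0.001] z [ 0.95  -0.311  0.002]
```

View pics/s16.png

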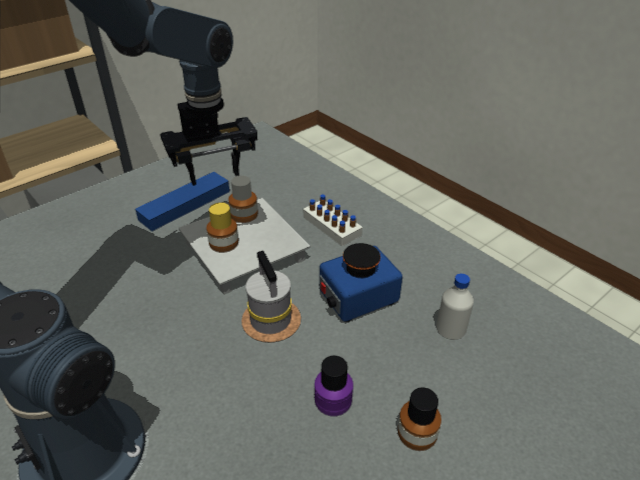

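View pics/t16.png

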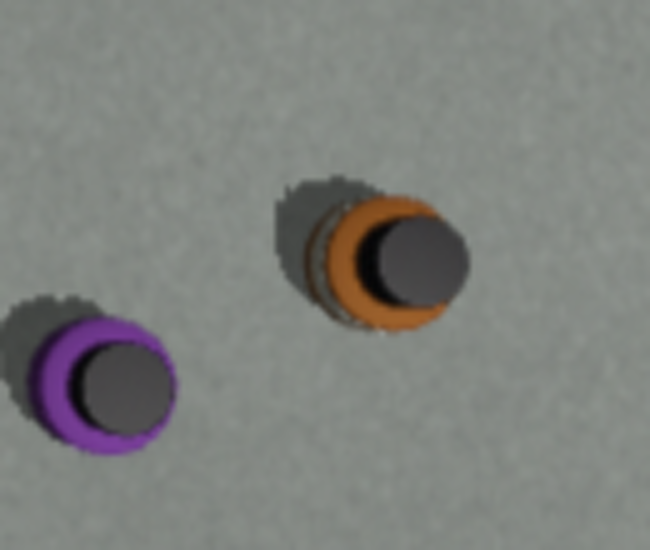

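There are two black-capped bottles. The amber body (crop 423,262) is bottle_black; the purple body (crop 127,389) is the look-alike and stays put. White and yellow stand on the stand.

```bash
python3 - <<'E'
from h import *
c=arm.camera("top"); P=back(c,(400+423.5/5-.5,230+262.5/5-.5),105); print(P)
c=arm.camera("side"); print(back(c,(424,399),105))
rel((P[0],P[1],210),-18.2)
E
```

```text
[ 468.59424649 -357.24832845  105.        ]
[ 468.88249651 -358.31811768  105.        ]
turn [ 0.08 -0.1   0.07] shift(old axes) [  36.5 -594.6  189.2]
```

Call:
{"method": "step_arm", "body": {"motion": [[0, 0, 0, 0, -12, 4, 1], [0, 0, 0, 0, -24, 8, 1], [0, 0, 0, 0, -36, 11, 1], [0, 0, 0, 0, -40, 13, 1], [0, 0, 0, 0, -40, 13, 1], [0, 0, 0, 0, -40, 13, 1], [0, 0, 0, 0, -40, 13, 1], [0, 0, 0, 0, -40, 13, 1], [0, 0, 0, 0, -40, 13, 1], [0, 0, 0, 0, -40, 13, 1], [0, 0, 0, 0, -40, 13, 1], [0, 0, 0, 0, -40, 13, 1], [0, 0, 0, 0, -40, 13, 1], [0, 0, 0, 5, -38, 11, 1], [0, 0, 0, 10, -32, 9, 1], [0, 0, 0, 10, -24, 7, 1], [0, 0, 0, 8, -16, 5, 1], [0, 0, 0, 4, -9, 3, 1], [0, 0, 0, 0, -4, 1, 1], [0, 0, 0, 0, 0, 0, 1]]}}

```text
clock: 46.98
eef_pos: [469.2, -356.8, 210.3]
ee_rot: [33.8, 90.0, 15.7]
force: [0.4, 0.5, 0.3]
grip_width: 87.0
```

```bash
python3 - <<'E'
from h import *
st()
c=arm.camera("wrist"); cv2.imwrite("pics/w17.png",c["color"][:,:,::-1]); print(proj(c,(468.7,-357.8,105)))
rel((469,-358,78),-18.2)
E
```

```text
t 46.975 pos [ 469.2 -356.8  210.3] rpy [33.82 89.99 15.73] F [0.4 0.5 0.3] w 87.0 q [-48.  29.  89.   0.  62. -30.]
x [ 0.  0. -1.] y [0.31  0.951 0.   ] z [ 0.951 -0.31   0.   ]
[317.4080191  243.48281716]
turn [ 0.13  0.01 -0.  ] shift(old axes) [132.4  -1.4   0.2]
```

View pics/w17.png

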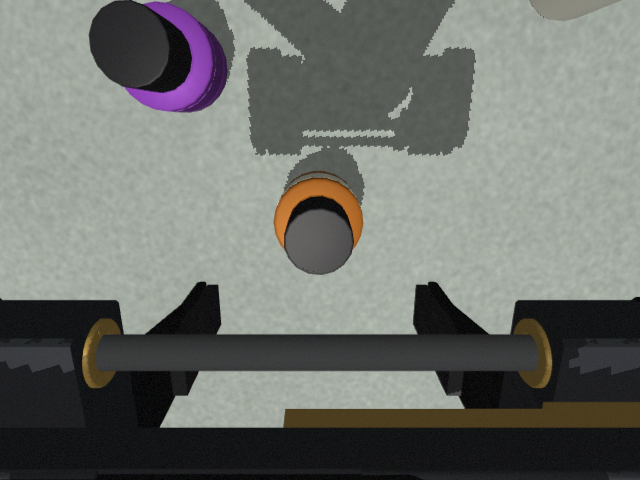

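The black cap on the amber body is at (319,240), as predicted (317,243). Grasping.

Call:
{"method": "step_arm", "body": {"motion": [[0, 0, 0, 10, -0.5, 0.5, 1], [0, 0, 0, 20, 0, 0, 1], [0, 0, 0, 25, 0, 0, 1], [0, 0, 0, 25, 0, 0, 1], [0, 0, 0, 23, 0, 0, 1], [0, 0, 0, 15, 0, 0, 1], [0, 0, 0, 10, 0, 0, 1], [0, 0, 0, 4.5, 0, 0, 1], [0, 0, 0, 0, 0, 0, 1], [0, 0, 0, 0, 0, 0, 0], [0, 0, 0, 0, 0, 0, -1], [0, 0, 0, 0, 0, 0, -1], [0, 0, 0, 0, 0, 0, -1], [0, 0, 0, 0, 0, 0, -1], [0, 0, 0, 0, 0, 0, -1], [0, 0, 0, 0, 0, 0, -1]], "squeeze": 60}}

```text
clock: 49.02
eef_pos: [469.5, -358.1, 77.6]
ee_rot: [-23.5, 90.0, -41.6]
force: [1.6, 0.3, -0.6]
grip_width: 47.2
```

Call:
{"method": "step_arm", "body": {"motion": [[0, 0, 0, -10, 0, 0, -1], [0, 0, 0, -20, 0, 0, -1], [0, 0, 0, -28, 0, 0, -1], [0, 0, 0, -30, 0, 0, -1], [0, 0, 0, -30, 0, 0, -1], [0, 0, 0, -30, 0, 0, -1], [0, 0, 0, -17, 0, 0, -1], [0, 0, 0, -7, 0, 0, -1], [0, 0, 0, 0, 0, 0, -1]]}}

```text
clock: 50.15
eef_pos: [469.1, -357.7, 249.7]
ee_rot: [-180.0, 90.0, 161.9]
force: [0.7, 0.4, -1.1]
grip_width: 47.4
```

```bash
python3 - <<'E'
from h import *
st()
rel((628,-42.4,250),-18.2)
E
```

```text
t 50.15 pos [ 469.1 -357.7  249.7] rpy [-179.97   89.99  161.91] F [ 0.7  0.4 -1.1] w 47.4 q [-48.  26.  86.  -0.  67. -30.]
x [-0.  0. -1.] y [ 0.311  0.95  -0.   ] z [ 0.95  -0.311 -0.   ]
turn [ 0.08 -0.01  0.  ] shift(old axes) [-3.00e-01  3.49e+02  5.30e+01]
```

Call:
{"method": "step_arm", "body": {"motion": [[0, 0, 0, 0, 10, 1, -1], [0, 0, 0, 0, 20, 3, -1], [0, 0, 0, 0, 28, 4, -1], [0, 0, 0, 0, 35, 5, -1], [0, 0, 0, 0, 36, 6, -1], [0, 0, 0, 0, 36, 6, -1], [0, 0, 0, 0, 36, 6, -1], [0, 0, 0, 0, 36, 6, -1], [0, 0, 0, 0, 32, 5, -1], [0, 0, 0, 0, 27, 4, -1], [0, 0, 0, 0, 22, 3, -1], [0, 0, 0, 0, 16, 2, -1], [0, 0, 0, 0, 10, 1, -1], [0, 0, 0, 0, 5, 0.5, -1], [0, 0, 0, 8, 0, 0, -1], [0, 0, 0, 12, 0, 0, -1], [0, 0, 0, 10, 0, 0, -1], [0, 0, 0, 6, 0, 0, -1], [0, 0, 0, 3, 0, 0, -1], [0, 0, 0, 0, 0, 0, -1]]}}

```text
clock: 52.65
eef_pos: [627.7, -42.5, 210.4]
ee_rot: [-178.6, 90.0, 163.3]
force: [-0.4, 0.8, -2.2]
grip_width: 47.3
```

```bash
python3 - <<'E'
from h import *
st()
rel((628,-42.4,195.5),-18.2)
c=arm.camera("side"); cv2.imwrite("pics/s18.png",cv2.resize(c["color"][180:350,280:500,::-1],None,fx=3,fy=3))
E
```

```text
t 52.65 pos [627.7 -42.5 210.4] rpy [-178.6    89.99  163.28] F [-0.4  0.8 -2.2] w 47.3 q [-14.  32.  83.   0.  65.   4.]
x [-0.  0. -1.] y [ 0.311  0.95  -0.   ] z [ 0.95  -0.311 -0.   ]
turn [ 0.08 -0.01  0.  ] shift(old axes) [14.9  0.2  0.2]
```

View pics/s18.png

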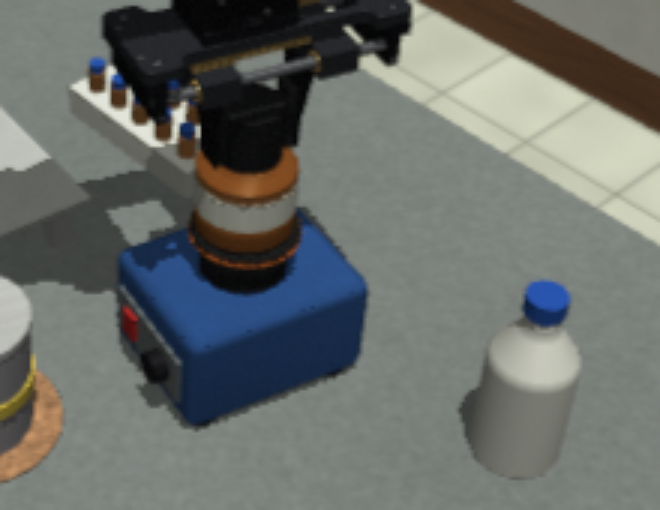

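Black is centred over the head, so pressing.

Call:
{"method": "step_arm", "body": {"motion": [[0, 0, 0, 4, 0, 0, -1], [0, 0, 0, 4, 0, 0, -1], [0, 0, 0, 4, 0, 0, -1], [0, 0, 0, 3, 0, 0, -1], [0, 0, 0, 2, 0, 0, -1], [0, 0, 0, 1, 0, 0, -1], [0, 0, 0, 1, 0, 0, -1], [0, 0, 0, 0, 0, 0, -1], [0, 0, 0, 0, 0, 0, -1], [0, 0, 0, 0, 0, 0, -1], [0, 0, 0, 0, 0, 0, -1], [0, 0, 0, 0, 0, 0, -1], [0, 0, 0, 0, 0, 0, -1], [0, 0, 0, 0, 0, 0, -1], [0, 0, 0, 0, 0, 0, -1], [0, 0, 0, 0, 0, 0, -1], [0, 0, 0, 0, 0, 0, -1]]}}

```text
clock: 54.82
eef_pos: [628.5, -42.6, 195.4]
ee_rot: [2.6, 89.8, -15.5]
force: [-3.0, 1.0, 16.0]
grip_width: 47.1
```

```bash
python3 - <<'E'
from h import *
st()
c=arm.camera("side"); cv2.imwrite("pics/s19.png",cv2.resize(c["color"][180:350,280:500,::-1],None,fx=3,fy=3))
E
```

```text
t 54.825 pos [628.5 -42.6 195.4] rpy [  2.62  89.81 -15.49] F [-3.  1. 16.] w 47.1 q [-14.  33.  84.  -0.  63.   4.]
x [ 0.003 -0.001 -1.   ] y [0.311 0.95  0.   ] z [ 0.95  -0.311  0.003]
```

View pics/s19.png

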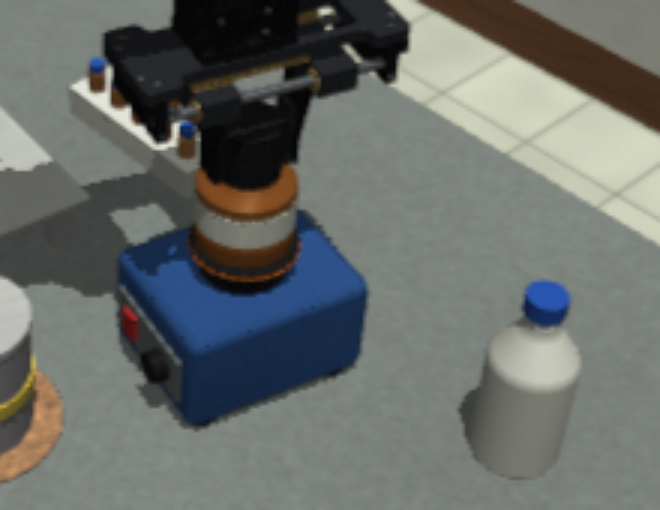

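Head down at 16 N again. Lifting and checking the stand.

Call:
{"method": "step_arm", "body": {"motion": [[0, 0, 0, -4, 0, 0, -1], [0, 0, 0, -8, 0, 0, -1], [0, 0, 0, -15, 0, 0, -1], [0, 0, 0, -18, 0, 0, -1], [0, 0, 0, -10, 0, 0, -1], [0, 0, 0, 0, 0, 0, -1]]}}

```text
clock: 55.62
eef_pos: [628.0, -42.6, 247.1]
ee_rot: [3.1, 89.9, -15.0]
force: [-1.4, 0.0, -1.6]
grip_width: 47.0
```

```bash
python3 - <<'E'
from h import *
st()
c=arm.camera("top"); cv2.imwrite("pics/t20.png",c["color"][:,:,::-1])
rel((558.5,181,250),-18.2)
E
```

```text
t 55.625 pos [628.  -42.6 247.1] rpy [  3.09  89.93 -15.02] F [-1.4  0.  -1.6] w 47.0 q [-14.  30.  81.  -0.  70.   4.]
x [ 0.001 -0.    -1.   ] y [0.311 0.95  0.   ] z [ 0.95  -0.311  0.001]
turn [ 0.08 -0.02  0.  ] shift(old axes) [  -3.6  190.9 -135.1]
```

View pics/t20.png

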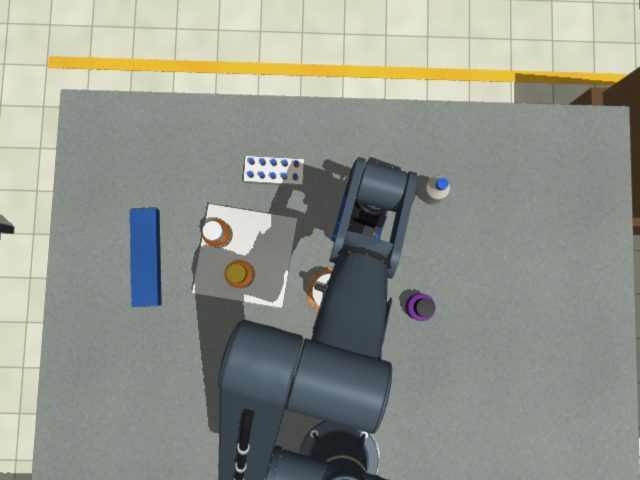

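White (213,231) and yellow (236,273) are where I left them, and the place for black is free.

Call:
{"method": "step_arm", "body": {"motion": [[0, 0, 0, 0, 8, -6, -1], [0, 0, 0, 0, 14, -10, -1], [0, 0, 0, 0, 20, -14, -1], [0, 0, 0, 0, 22, -16, -1], [0, 0, 0, 0, 22, -16, -1], [0, 0, 0, 0, 22, -16, -1], [0, 0, 0, 0, 22, -16, -1], [0, 0, 0, 0, 20, -14, -1], [0, 0, 0, 0, 16, -11, -1], [0, 0, 0, 0, 12, -8, -1], [0, 0, 0, 0, 8, -5, -1], [0, 0, 0, 0, 5, -3, -1], [0, 0, 0, 0, 0, 0, -1]]}}

```text
clock: 57.3
eef_pos: [558.9, 180.9, 246.5]
ee_rot: [-71.5, 90.0, -89.6]
force: [0.5, -0.2, -0.9]
grip_width: 47.1
```

Call:
{"method": "step_arm", "body": {"motion": [[0, 0, 0, 10, 0, 0, -1], [0, 0, 0, 20, 0, 0, -1], [0, 0, 0, 25, 0, 0, -1], [0, 0, 0, 25, 0, 0, -1], [0, 0, 0, 18, 0, 0, -1], [0, 0, 0, 10, 0, 0, -1], [0, 0, 0, 5, 0, 0, -1], [0, 0, 0, 3, 0, 0, -1], [0, 0, 0, 0, 0, 0, -1]]}}

```text
clock: 58.42
eef_pos: [559.1, 181.0, 130.9]
ee_rot: [25.8, 90.0, 7.7]
force: [-0.2, -0.4, -2.1]
grip_width: 47.0
```

```bash
python3 - <<'E'
from h import *
st()
c=arm.camera("side"); cv2.imwrite("pics/s21.png",cv2.resize(c["color"][130:300,120:380,::-1],None,fx=3,fy=3))
E
```

```text
t 58.425 pos [559.1 181.  130.9] rpy [25.78 89.96  7.66] F [-0.2 -0.4 -2.1] w 47.0 q [ 7. 35. 93.  0. 52. 25.]
x [ 0.001  0.    -1.   ] y [0.311 0.95  0.   ] z [ 0.95  -0.311  0.001]
```

View pics/s21.png

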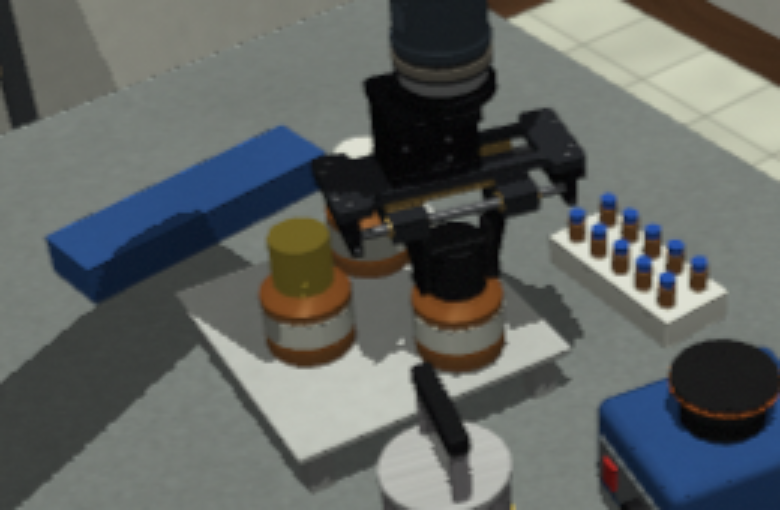

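Call:
{"method": "step_arm", "body": {"motion": [[0, 0, 0, 1.5, 0, 0, -1], [0, 0, 0, 1.5, 0, 0, -1], [0, 0, 0, 0.5, 0, 0, -1], [0, 0, 0, 0, 0, 0, -1]]}}

```text
clock: 58.98
eef_pos: [559.0, 181.1, 127.6]
ee_rot: [31.6, 90.0, 13.5]
force: [-1.1, 0.4, 1.9]
grip_width: 47.0
```

Call:
{"method": "step_arm", "body": {"motion": [[0, 0, 0, 0, 0, 0, 0.3], [0, 0, 0, 0, 0, 0, 0.6], [0, 0, 0, 0, 0, 0, 1], [0, 0, 0, 0, 0, 0, 1], [0, 0, 0, 0, 0, 0, 1], [0, 0, 0, -10, 0, 0, 1], [0, 0, 0, -20, 0, 0, 1], [0, 0, 0, -30, 0, 0, 1], [0, 0, 0, -35, 0, 0, 1], [0, 0, 0, -35, 0, 0, 1], [0, 0, 0, -20, 0, 0, 1], [0, 0, 0, -10, 0, 0, 1], [0, 0, 0, 0, 0, 0, 1]]}}

```text
clock: 60.6
eef_pos: [559.0, 181.0, 287.7]
ee_rot: [26.0, 89.9, 7.9]
force: [-0.5, 0.6, -0.2]
grip_width: 87.1
```

Call:
{"method": "step_arm", "body": {"motion": [[0, 0, 0, 0, -10, 10, 1], [0, 0, 0, 0, -20, 15, 1], [0, 0, 0, 0, -30, 15, 1], [0, 0, 0, 0, -40, 10, 1], [0, 0, 0, 0, -40, 0, 1], [0, 0, 0, 0, -40, 0, 1], [0, 0, 0, 0, -40, 0, 1], [0, 0, 0, 0, -40, 0, 1], [0, 0, 0, 0, -40, 0, 1], [0, 0, 0, 0, -30, 0, 1], [0, 0, 0, 0, -20, 0, 1], [0, 0, 0, 0, -10, 0, 1], [0, 0, 0, 0, 0, 0, 1]]}}

```text
clock: 62.22
eef_pos: [494.1, -177.3, 286.4]
ee_rot: [159.8, 89.9, 141.6]
force: [-0.0, 0.2, -0.2]
grip_width: 87.2
```

```bash
python3 - <<'E'
from h import *
st()
c=arm.camera("side"); cv2.imwrite("pics/s22.png",c["color"][:,:,::-1])
c=arm.camera("top"); cv2.imwrite("pics/t22.png",c["color"][:,:,::-1])
E
```

```text
t 62.225 pos [ 494.1 -177.3  286.4] rpy [159.83  89.93 141.64] F [-0.   0.2 -0.2] w 87.2 q [-32.  19.  93.   0.  69. -14.]
x [-0.001  0.001 -1.   ] y [0.312 0.95  0.   ] z [ 0.95  -0.312 -0.001]
```

View pics/s22.png

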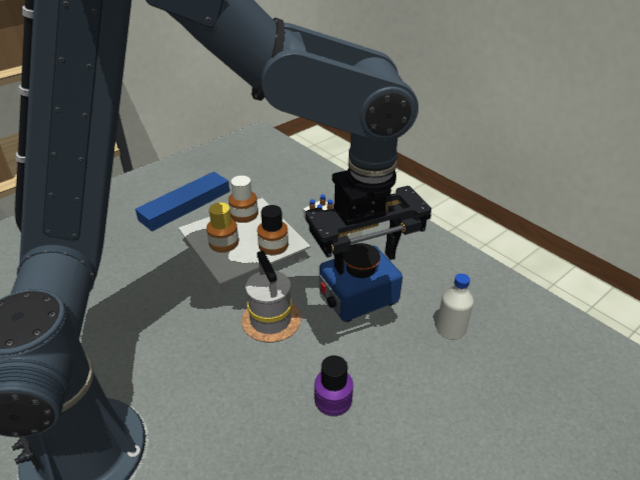

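View pics/t22.png

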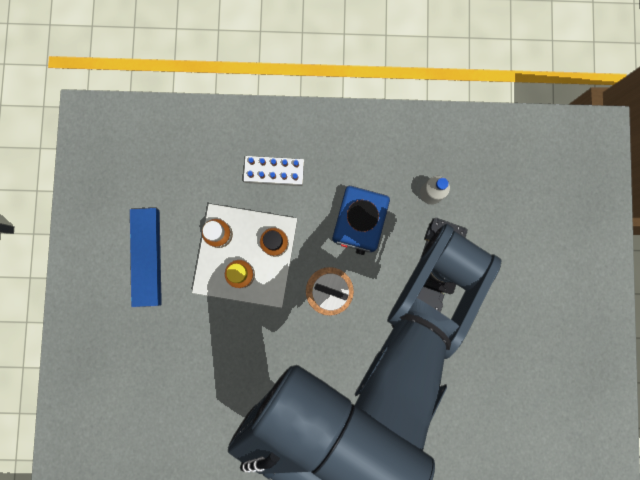

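All three bottles are upright on the stand (top view caps: white 213,231; yellow 236,272; black 273,240). The canister is centred on the mat, the head is up, and the bystanders look unchanged. One numeric check, then I hand in.

```bash
python3 - <<'E'
from h import *
c=arm.camera("top")
u=np.array([np.cos(np.radians(-7.5)),np.sin(np.radians(-7.5))]);v=np.array([-u[1],u[0]])
for n,p in dict(w=(213,231),y=(236,272),b=(273,240)).items():
    P=back(c,p,155)[:2]-(523.7,260.5); print(n,(P@u).round(1),(P@v).round(1))
print("lid",back(c,(329.5,291.5),107)[:2].round(1),"mat 435.5 33.8")
c=arm.camera("side")
print(arm.close_job())
E
```

```text
w 41.1 73.0
y -49.2 -0.2
b 42.7 -76.4
lid [433.8  35.5] mat 435.5 33.8
the job is handed in; nothing more can be done
None
```

I handed the job in at about 62 s of the 210 s allowed. No verdict was reported.

- **Canister:** I lifted it by its handle and set it on the cork mat. The last picture puts it about 2 mm from the mat's centre.
- **Bottles:** white, yellow and black were there; red was missing. In that order I pressed each onto the middle of the mixer head and held it down for at least a second. The tool reached the fully depressed height each time; the reading was 12 N for white at my last check, then 16 N for yellow and black.
- **Knocked bottle:** the black one was pushed aside partway through, so I measured its position again before picking it up.
- **Final checks:**
  - All three bottles stand upright on the stand, within 77 mm of its centre along each edge; the limit is 110 mm.
  - The mixer head is up, and the gripper is open and clear of everything.
  - The wash bottle, vial rack, blue box and purple look-alike look unmoved. I compared these by eye in the pictures and did not measure them.

No check failed. The only disagreement was early on: the wrist and top cameras differed by 3–6 mm on the canister's position and about 3° on its handle angle. I corrected for that before gripping.

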